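Load a pellet carrier into the spectrometer's inclined holder and shut the sample drawer

TASK

Take the specimen carrier with the red-brown pellet out of the rack and slide its shank fully home into the inclined holder in the open sample drawer of the bench spectrometer, until its shoulder sits on the holder's mouth and the spring plunger has snapped into its groove. Then push the drawer completely shut without slamming it. Do not drop the carrier, and leave the other two carriers in the rack and everything else on the bench where it is.

Things in the scene. Friction and masses are not known exactly. Their poses are not given: they have to be found in the camera images.
- red_grip (a point): The carrier to load: 160 g stainless, round about its z axis, a red-brown pellet in its top face. The point is the middle of its cup (36 mm diameter, 20 mm tall: grip it here, from any side); z points from shank tip to pellet. Below the cup: waist 18 mm diameter, then a 26 mm flange from -26 to -32 mm along z. It starts upright in one of the rack's three places, flange on the top plate.
- carrier_red: The same carrier. The origin is on its axis at the shoulder (the flange's underside that seats), 32 mm below the cup's middle; z as for red_grip. Shank 14 mm diameter from here down to the tip at -54 mm, with a groove 3 mm deep round it, centred at -20 mm, and a tapered nose over the last 17 mm, rounded to a 3 mm radius at the tip.
- grey_grip (a point): A stainless specimen carrier like the red one, same sizes, but with a dark grey pellet; it stands in the rack and stays there. The point is the middle of its cup.
- white_grip (a point): A stainless specimen carrier like the red one, same sizes, but with a cream-white pellet; it stands in the rack and stays there. The point is the middle of its cup.
- rack: The carrier rack, fixed to the bench: 245 mm along its x, 66 mm along its y, 66 mm high; a blue base and an aluminium top plate (12 mm thick, open below) with three 17 mm holes 75 mm apart along its x. The origin is the middle of its underside.
- holder_mouth (a point): The centre of the mouth of the inclined holder's bore, about 86 mm above the bench. z points out of the bore along its axis, leaning 30 degrees from vertical to the robot's side, at right angles to the drawer's travel; y points the way the drawer opens; x to the plunger's side. A carrier is home when its shoulder rests on the mouth, its cup's middle then 32 mm out along z.
- holder_barrel (a point): The middle of the same holder's barrel, 27.5 mm down the bore from the mouth, axes as for the mouth: a black barrel 35 mm in diameter, 55 mm long, fixed in the drawer and moving with it, 115 mm behind the drawer's front panel. Its bore is 15.2 mm wide, open below, the mouth countersunk to 22 mm. A spring plunger is screwed into its +x side 21 mm below the mouth; the plunger's body ends 36 mm from the axis.
- plunger (a joint): The ball-nosed spring plunger in the holder: 0 m = sprung out into the bore; 0 to 0.001 in a seated carrier's groove; about 0.002 to 0.004 on the full shank; 0.005 is its stop. Its spring presses with 3.2 N at 0 and 5.6 N at 0.003; sliding a shank past it takes some 5 to 15 N along the bore, more than the carrier's weight.
- drawer (a joint): How far the sample drawer is pulled out, in m: 0 is shut, it starts 0.23 to 0.26 out, and 0.28 is its stop. It slides level on rails with about 3 N of friction and stays where it is left. Its tray is 174 mm wide with sides up to 47 mm above the bench.
- drawer_pull (a point): The middle of the steel bar handle on the drawer's front, 108 mm above the bench. y points straight out of the machine (push along -y to shut), x along the bar, z up. The bar is 12 mm thick, 132 mm long, its centre 35 mm in front of the panel, on two posts 52 mm either side of the point. The panel is 232 mm wide, 14 mm thick, from 14 to 152 mm above the bench.
- spectrometer: The bench spectrometer, fixed: cream, 360 mm wide along its x, 420 mm deep. The origin is on the bench under the middle of its front face; y points out of the front, towards the open drawer. The lower front is 167 mm high; the taller part, 302 mm high, begins 100 mm behind the front face, with a sloping console between.
- mortar_mid (a point): A brown stone mortar, 90 mm in diameter and 42 mm high, its pestle leaning out of it to 72 mm; leave it alone. The point is on its axis, 20 mm up.
- die_mid (a point): A steel pellet die, 64 mm in diameter and 74 mm high; leave it alone. The point is half-way up.
- jar_mid (a point): An amber jar, 54 mm in diameter and 75 mm high; leave it alone. The point is half-way up.
- wash_mid (a point): A white bottle with a red cap, 64 mm in diameter and 160 mm high; leave it alone. The point is half-way up.
- brush_mid (a point): A brush with a blue handle lying on the bench, 170 mm long and 20 mm high; leave it alone. The point is its middle.
- cups_mid (a point): A stack of three pale sample cups, 43 mm in diameter and 72 mm high; leave it alone. The point is half-way up.
Mind the look-alikes: they are no part of the job. Leave any blue look-alike of the carrier_red alone.

How it is judged (in metres and radians):
On the way, in this order (a step that is already met when the one before it is completed fails the run):
1. the red-brown carrier is home in the holder, gripped by the plunger, with the drawer still open (z of red_grip in the frame of holder_mouth below 0.0345 m and x of red_grip in the frame of holder_mouth between -0.004 and 0.004 m and y of red_grip in the frame of holder_mouth between -0.004 and 0.004 m and angle between the z axis of red_grip and the z axis of holder_mouth, either way round below 0.08 rad and value of joint plunger below 0.0015 m and value of joint drawer above 0.1 m), for 0.2 s.
2. the drawer is pushed shut (value of joint drawer below 0.005 m), for 0.2 s.
At the end, for the whole second after the job is handed in: The red-brown carrier is home in the holder: cup middle within 2.5 mm of its seated place along the bore and 4 mm across, axis within 0.08 rad of the bore, plunger in the groove (joint below 1.5 mm); the drawer is shut to within 5 mm; the carrier is at rest (z of red_grip in the frame of holder_mouth below 0.0345 m and x of red_grip in the frame of holder_mouth between -0.004 and 0.004 m and y of red_grip in the frame of holder_mouth between -0.004 and 0.004 m and angle between the z axis of red_grip and the z axis of holder_mouth, either way round below 0.08 rad and value of joint plunger below 0.0015 m and value of joint drawer below 0.005 m and linear speed of carrier_red below 0.02 m/s); the robot touches nothing.
It fails at once if the red-brown carrier is dropped on the bench (height (world z) of red_grip below 0.03 m).
It fails at once if the drawer is slammed (faster than 0.4 m/s in its last 50 mm) (velocity of joint drawer below -0.4 m/s and value of joint drawer below 0.05 m).
It fails at once if one of the other two carriers is moved by more than 15 mm (distance of any of grey_grip, white_grip from where it was at the start of the episode above 0.015 m).
It fails at once if something else on the bench is moved by more than 25 mm (distance of any of mortar_mid, die_mid, jar_mid, wash_mid, brush_mid, cups_mid from where it was at the start of the episode above 0.025 m).
It also fails if it takes over 64 s, if anything falls off the work surface, if the arm or the gripper's body presses on something with over 40 N, if the wrist force passes 120 N, or if a joint passes its speed limit or range.

ROBOT

A 6-joint arm with a two-finger parallel gripper is mounted at the origin on the work surface. World frame = base frame: x ahead of the robot, y to its left, z up, the work surface at z = 0. Lengths are in mm, angles in rad, forces in N, time in s.
With the tool pointing down it reaches from about 350 to 875 mm from the base axis. Payload 15.5 kg.
Tool frame: the origin (TCP) lies between the finger pads; the fingertips stand 8 mm ahead of it and the grasp point (between the pads) lies 11 mm behind it; z points along the fingers, y is the direction in which the jaws open and shut (so a half turn about z gives the same grasp; the last joint's range is limited). The gripper opens to 85 mm and grips with 20 to 120 N. Pads are 22 mm wide; open, the fingers measure 114 mm over their backs; the gripper's body (76 mm by 85 mm) begins 54 mm behind the grasp point. The pads swing forward as they close: fully open they stand 13 mm farther back than shut.
Start: joints at [-0.096, 0.494, 1.345, -0, 1.302, -0.096], TCP at [625.001, 0.003, 213.277] pointing down, gripper open.
Joint ranges: [-2.91, 2.91], [-0.82, 2.16], [0.22, 2.67], [-1.22, 4.37], [0.12, 2.79], [-3.08, 3.08]. Speed limits (rad/s): [1.89, 1.89, 2.57, 3.01, 3.01, 3.01].

INTERFACE

Orientations are given as [roll, pitch, yaw] about the fixed x, y, z axes, in that order (R = Rz(yaw) Ry(pitch) Rx(roll)).
In Python, from workcell import env gives the robot as it stands.
- The arm moves only by the tool send_rows, never from a script. Its argument "rows" is a list of rows, each a list of 6 numbers: the shift along the tool's x, y, z in units of 30 mm (1.0 is 30 mm), then the turn, a rotation vector about the tool's x, y, z in units of 6 degrees (1.0 is 6 degrees). In form: [[dx, dy, dz, rx, ry, rz], ...]. A call has exactly 8 rows; each row shifts and turns the commanded pose from where the row before left it, along the tool's axes as they then stand; what a row does not reach is not made up. A row lasts 1/12 s, in which the tool goes at most 41.7 mm and 7.16 degrees, less where a joint would pass 70% of its speed; a pose out of reach is approached as far as the arm can. A call is refused whole if a number of a shift passes 1 or a number of a turn 1, either way. A call with a gripper value outside its range is refused whole. "jaw" is the opening, from 0 (shut) to 1 (fully open), set as the call begins (left out, the last holds). The fingers move at their own pace and stop on an object; the grip force is fixed at half the most. Time passes only in rows, so rows that do not move let the fingers close, or fill a call up. It gives the time, the measured TCP pose, the force and the opening at its end, in the units of the state.
- env.read_state(): the state, without advancing time (a new reading comes with each control period).
- env.get_image(name): name is "scene" or "side" or "wrist"; returns the picture (384x512x3 uint8, blue, green, red); there is no depth.
- env.get_calibration(name): a dict with "vertical_fov" (degrees; the focal length in pixels is half the picture's height over the tangent of half this angle, whatever the lens; pixels are square), "cx", "cy" (the principal point, pixels), "xyz" and "rotation" of the camera in the world. Camera axes: x right, y down, z forward; pixel columns grow to the right and rows downward; lengths in mm; the calibration is good to about 2 mm. A picture is of the moment at which its call begins: read the wrist's pose just before it. get_calibration takes no time and is no camera call; for the wrist camera it gives the pose at the moment of the call.
- env.hand_in(): hands the job in, once; it reports no verdict.
The state is a dict: "clock": time; "joint_positions": joint angles; "qd": joint speeds; "joint_torque": joint torques, N m; "position": TCP position; "orientation": TCP orientation; "ft_force": force on the tool from outside, world axes, zero at the start; "moment": the same for the moment, N m; "grip_width": opening from 0.0 (shut) to 1.0 (fully open).
Only numpy, scipy, OpenCV 4.12 (cv2) and the standard library are available. Lean on these libraries where they do the work, as an engineer would, in place of code of your own. Each camera call takes 0.05 s, during which the arm holds its last target.

## Working session

There is one attempt and no reset: what is moved stays moved. The work goes in short steps, Python scripts to look and compute and a tool call to move; the robot and the scene stay as the last step left them, time stands still between calls to the robot, and variables do not carry over. Pictures are saved under pics/ and viewed, and the job is handed in when it is done.

Besides the shell and the picture viewer there is one more tool, called after "Request:" by a JSON object that holds its "name" and its "arguments", one argument or row to a line. send_rows: Moves the arm, as the interface text tells. Its arguments: {"type":"object","properties":{"rows":{"type":"array"},"jaw":{"type":"number"}},"required":["rows"]}

```bash
mkdir -p pics; ls
python3 - <<'E'
from workcell import env
import cv2
print(env.read_state())
for n in ("scene","side","wrist"):
    c=env.get_calibration(n); print(n,c)
    cv2.imwrite(f"pics/{n}0.png",env.get_image(n))
E
```

```text
pics
{'clock': 0.0, 'joint_positions': array([-9.54992205e-02,  4.94190672e-01,  1.34612032e+00,  3.26781596e-06,
        1.30248047e+00, -9.55111085e-02]), 'qd': array([ 0.00088913,  0.00171505, -0.00079378, -0.00048755,  0.00031074,
       -0.00149474]), 'joint_torque': array([-2.68344644e-03, -8.82162237e+01, -3.83866239e+01, -4.40739132e-04,
        1.02696815e-02,  1.38197843e-04]), 'position': array([6.24631005e+02, 4.01524261e-02, 2.12699265e+02]), 'orientation': array([-3.14039961e+00, -1.17461281e-04,  1.57080728e+00]), 'ft_force': array([-0.07809604, -0.32386526,  0.2599214 ]), 'moment': array([0.01162708, 0.00683247, 0.00411574]), 'grip_width': 0.9992495489176356}
scene {'vertical_fov': 55.54507654110322, 'cx': 252.69813996611578, 'cy': 199.34277425919103, 'xyz': array([1115.07093564,  520.88935151,  649.3528181 ]), 'rotation': array([-2.2512399 , -0.01221855,  2.22517096])}
side {'vertical_fov': 44.46920021869256, 'cx': 263.0681828458434, 'cy': 188.38378314027867, 'xyz': array([ 920.44479072,  147.92512879, 1231.49260748]), 'rotation': array([-2.82115002, -0.0068638 ,  1.70837028])}
wrist {'vertical_fov': 68.95994091197221, 'cx': 257.1683619501268, 'cy': 190.47002334970318, 'xyz': array([625.97933821,  75.22099741, 373.69450708]), 'rotation': array([ 2.85049740e+00, -6.80901609e-04, -2.25124127e-04])}
```

View pics/scene0.png

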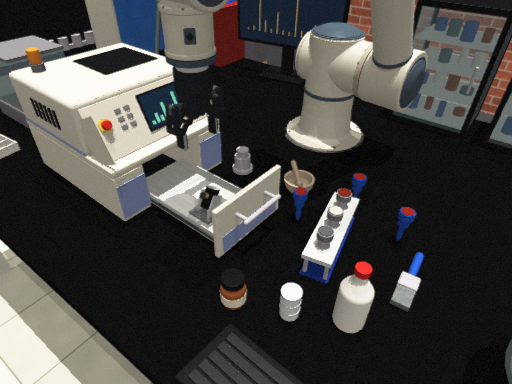

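View pics/side0.png

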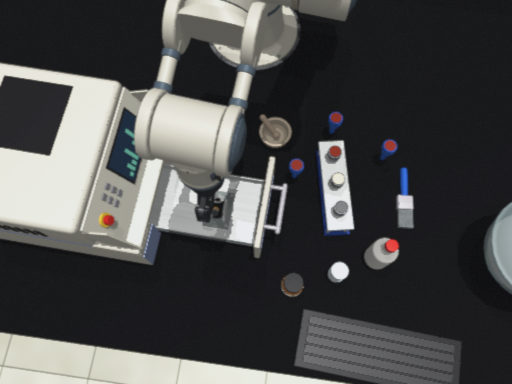

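View pics/wrist0.png

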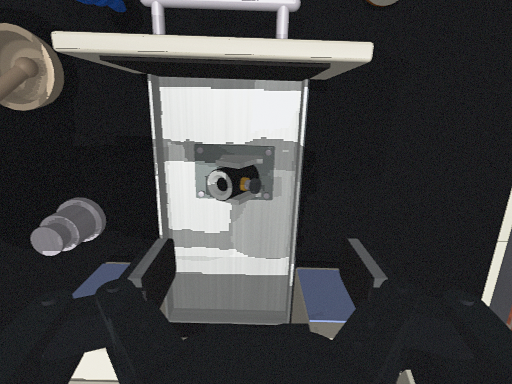

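```bash
cat > h.py <<'E'
import numpy as np, cv2
from scipy.spatial.transform import Rotation as R
from workcell import env
def cam(n,c=None):
    c=c or env.get_calibration(n); f=192/np.tan(np.radians(c["vertical_fov"]/2))
    return f,c["cx"],c["cy"],np.array(c["xyz"]),R.from_rotvec(c["rotation"]).as_matrix()
def proj(C,P):
    f,cx,cy,t,M=C; q=(np.atleast_2d(P)-t)@M
    return np.c_[cx+f*q[:,0]/q[:,2],cy+f*q[:,1]/q[:,2]]
def ray(C,uv):
    f,cx,cy,t,M=C; d=M@np.array([(uv[0]-cx)/f,(uv[1]-cy)/f,1]); return t,d/np.linalg.norm(d)
def atz(C,uv,z):
    t,d=ray(C,uv); return t+d*(z-t[2])/d[2]
def tri(obs):
    A=np.zeros((3,3));b=np.zeros(3)
    for C,uv in obs:
        t,d=ray(C,uv);Q=np.eye(3)-np.outer(d,d);A+=Q;b+=Q@t
    X=np.linalg.solve(A,b); return X,[proj(C,X)[0]-uv for C,uv in obs]
def crop(src,dst,x0,y0,x1,y1,k):
    im=cv2.imread(src)[y0:y1,x0:x1]; cv2.imwrite(dst,cv2.resize(im,None,fx=k,fy=k,interpolation=cv2.INTER_CUBIC))
E
python3 - <<'E'
from h import *
crop("pics/scene0.png","pics/sc_rack.png",270,150,430,280,5)
crop("pics/side0.png","pics/si_rack.png",260,100,420,250,4)
crop("pics/wrist0.png","pics/wr_h.png",180,120,300,220,6)
C=cam("side")
for n,uv in dict(red=(335,152),white=(338,181),grey=(340,209)).items(): print(n,atz(C,uv,108))
E
```

```text
red [-607.69926624   15.29687746  108.        ]
white [-598.62650933 -100.94470163  108.        ]
grey [-595.76605916 -214.84262852  108.        ]
```

View pics/sc_rack.png

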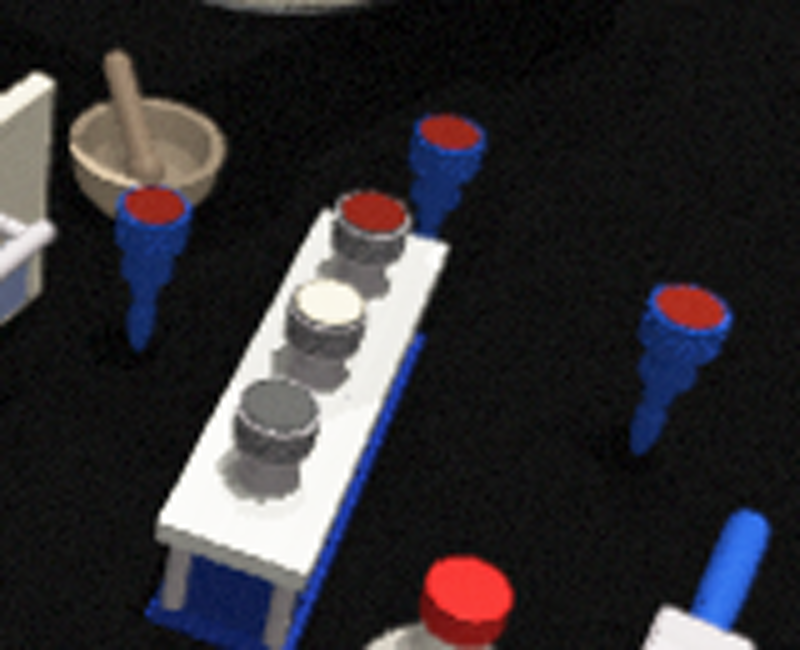

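View pics/si_rack.png

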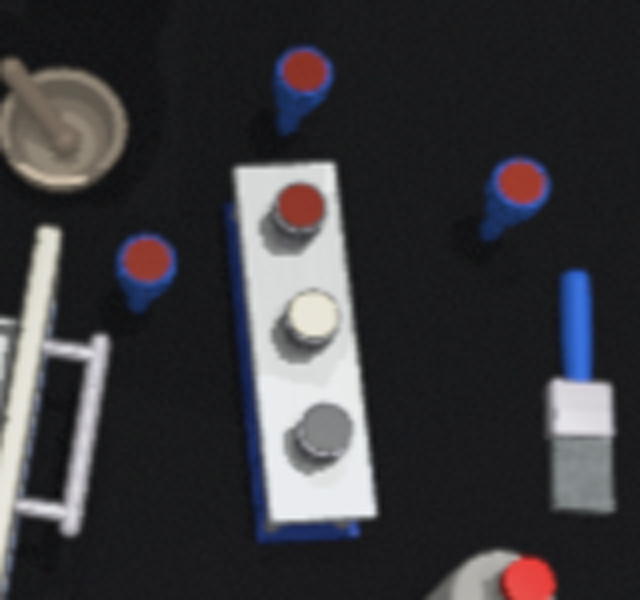

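View pics/wr_h.png

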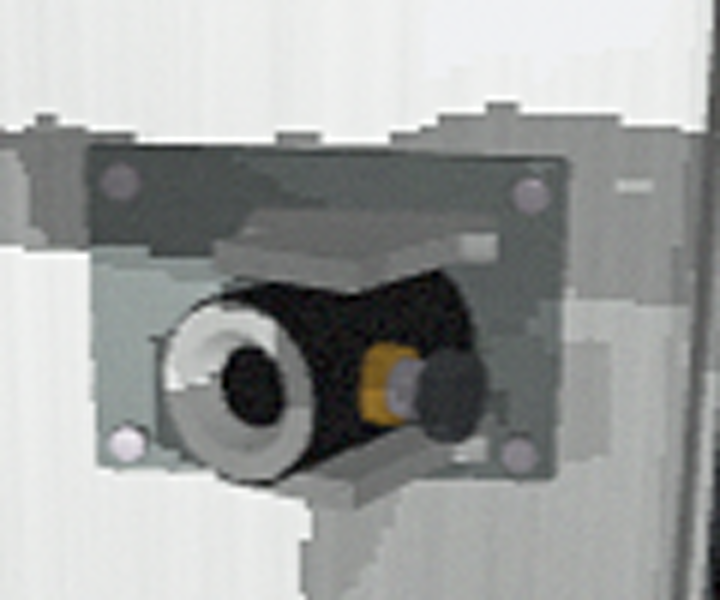

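```bash
sed -i 's/R.from_rotvec(c\["rotation"\])/R.from_euler("xyz",c["rotation"])/' h.py
python3 - <<'E'
from h import *
S=cam("side");N=cam("scene");W=cam("wrist")
sc=lambda x,y:(270+x/5-.4,150+y/5-.4); si=lambda x,y:(260+x/4-.4,100+y/4-.4)
pts=dict(red=((372,212),(301,206)),white=((329,302),(312,316)),grey=((279,406),(324,431)),
 farL=((325,211),(234,169)),farR=((449,243),(335,163)),nearL=((160,520),(269,522)),nearR=((305,575),(376,516)))
for k,(a,b) in pts.items():
    a=sc(*a);b=si(*b)
    X,e=tri([(N,a),(S,b)]); print(k,X.round(1),[v.round(1) for v in e],atz(S,b,108 if k in('red','white','grey') else 66).round(1),atz(N,a,108 if k in('red','white','grey') else 66).round(1))
w=lambda x,y:(180+x/6-.4,120+y/6-.4)
# holder mouth ring centre
print("mouth",atz(W,w(240,393),86).round(1), "hole",atz(W,w(252,386),86).round(1))
for n,p in dict(panelTL=(55,33),panelTR=(372,44)).items(): print(n,atz(W,p,152).round(1))
E
```

```text
red [422.9 275.7 109.3] [array([-0.6,  0.1]), array([ 0.5, -0.3])] [423.3 274.7 108. ] [419.9 275.9 108. ]
white [496.6 290.  108.9] [array([-0.9,  0.2]), array([ 0.7, -0.4])] [497.7 288.4 108. ] [493.6 291.  108. ]
grey [570.7 304.5 107.8] [array([-1.2,  0.2]), array([ 0.9, -0.5])] [572.4 302.4 108. ] [568.7 306.2 108. ]
farL [381.3 234.5  64.4] [array([-1.1,  0.2]), array([ 0.9, -0.6])] [384.  232.1  66. ] [380.6 237.1  66. ]
farR [370.6 300.2  69.3] [array([-0.6,  0.1]), array([ 0.5, -0.3])] [370.  299.4  66. ] [365.1 299.9  66. ]
nearL [621.9 281.   64.4] [array([-1.3,  0.3]), array([ 0.9, -0.6])] [624.3 278.7  66. ] [620.8 283.4  66. ]
nearR [610.2 346.7  65.5] [array([-0.5,  0.1]), array([ 0.3, -0.2])] [610.9 345.8  66. ] [609.8 347.5  66. ]
mouth [586.1  -5.   86. ] hole [588.3  -3.7  86. ]
panelTL [483.  125.2 152. ]
panelTR [708.4 118.2 152. ]
```

Request:
{"name": "send_rows", "arguments": {
  "rows": [
    [0.9, -0.7, 0, 0, 0, 0],
    [1, -0.8, 0, 0, 0, 0],
    [1, -0.8, 0, 0, 0, 0],
    [1, -0.8, 0, 0, 0, 0],
    [1, -0.8, 0, 0, 0, 0],
    [1, -0.8, 0, 0, 0, 0],
    [1, -0.8, 0, 0, 0, 0],
    [1, -0.8, 0, 0, 0, 0]
  ]
}}

```text
clock: 0.82
position: [434.5, 238.1, 213.2]
orientation: [-3.141, 0.0, 1.571]
ft_force: [0.6, 1.2, -0.2]
grip_width: 1.0
```

Request:
{"name": "send_rows", "arguments": {
  "rows": [
    [0.6, 0, 0, 0, 0, 1],
    [0.4, 0, 0, 0, 0, 1],
    [0, 0, 0, 0, 0, 1],
    [0, 0, 0, 0, 0, 1],
    [0, 0, 0, 0, 0, 1],
    [0, 0, 0, 0, 0, 1],
    [0, 0, 0, 0, 0, 1],
    [0, 0, 0, 0, 0, 1]
  ]
}}

```text
clock: 1.48
position: [437.1, 266.9, 213.1]
orientation: [-3.141, 0.0, 0.728]
ft_force: [-0.3, 0.1, -0.2]
grip_width: 0.997
```

Request:
{"name": "send_rows", "arguments": {
  "rows": [
    [0, 0, 0, 0, 0, 1],
    [0, 0, 0, 0, 0, 1],
    [0, 0, 0, 0, 0, 1],
    [0, 0, 0, 0, 0, 1],
    [0, 0, 0, 0, 0, 1],
    [0, 0, 0, 0, 0, 0.17],
    [0, 0, 0, 0, 0, 0],
    [0, 0, 0, 0, 0, 0]
  ]
}}

```text
clock: 2.15
position: [437.2, 266.9, 213.2]
orientation: [3.142, 0.0, 0.195]
ft_force: [0.4, -1.0, 0.0]
grip_width: 1.0
```

Run:
```python
from h import *
s=env.read_state();print(s["clock"],s["position"].round(1),s["orientation"].round(4),s["joint_positions"].round(2))
C=cam("wrist");cv2.imwrite("pics/wrist1.png",env.get_image("wrist"));np.save("w1.npy",np.array(C,dtype=object),allow_pickle=True)
print(proj(C,[[423,275.5,108],[497,289,108]]))
```

```text
2.15 [437.2 266.9 213.2] [3.1416e+00 2.0000e-04 1.9500e-01] [ 0.43  0.34  1.62 -0.    1.19  1.81]
[[247.76406458 197.75187307]
 [248.15180659 120.37425781]]
```

View pics/wrist1.png

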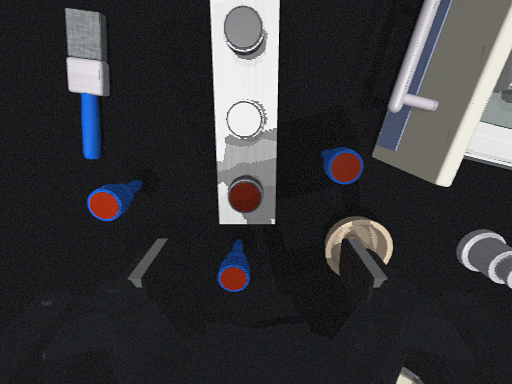

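Run:
```python
from h import *
C=np.load("w1.npy",allow_pickle=True)
crop("pics/wrist1.png","pics/wr1c.png",190,90,310,230,5)
S=cam("side");N=cam("scene")
for n,a,b,w in [("decoyA",(448,132),(303,72),(234,278)),("decoyB",(155,205),(146,260),(345,166))]:
    print(n,tri([(N,(270+a[0]/5,150+a[1]/5)),(S,(260+b[0]/4,100+b[1]/4)),(C,w)])[0].round(1))
```

```text
decoyA [321.3 272.   97.1]
decoyB [470.3 183.6  96.3]
```

View pics/wr1c.png

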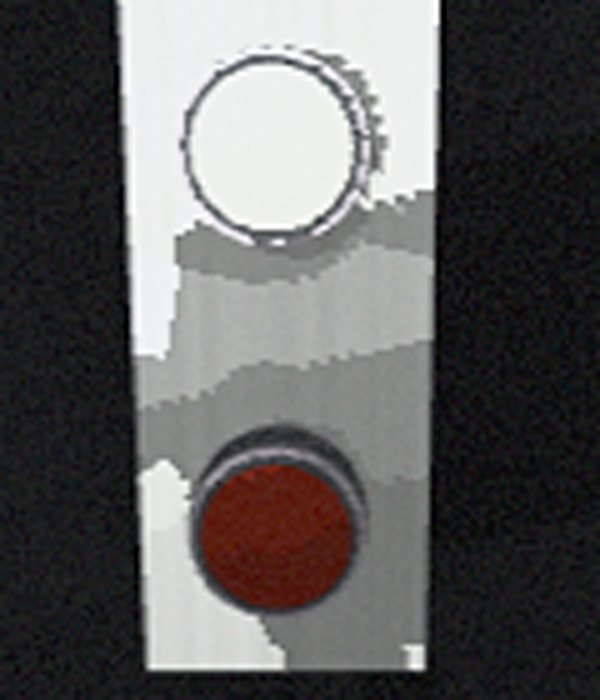

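Run:
```python
from h import *
C=np.load("w1.npy",allow_pickle=True)
S=cam("side");N=cam("scene")
for n,uv in [("red",(276,534)),("white",(272,145))]:
    u=(190+uv[0]/5-.4,90+uv[1]/5-.4); print(n,u,atz(C,u,108).round(1))
u=(190+276/5-.4,90+534/5-.4)
print(tri([(N,(270+372/5-.4,150+212/5-.4)),(S,(260+301/4-.4,100+206/4-.4)),(C,u)]))
```

```text
red (244.79999999999998, 196.4) [423.8 278.7 108. ]
white (244.0, 118.6) [497.8 293.1 108. ]
(array([424.09247189, 276.78842639, 110.35592879]), [array([-0.28792259,  0.19047712]), array([0.92057226, 0.04462195]), array([1.81348074, 0.82348602])])
```

Request:
{"name": "send_rows", "arguments": {
  "rows": [
    [-0.37, -0.42, 0, 0, 0, 0],
    [0, 0, 0.6, 0, 0, 0],
    [0, 0, 0.8, 0, 0, 0],
    [0, 0, 0.8, 0, 0, 0],
    [0, 0, 0.8, 0, 0, 0],
    [0, 0, 0.6, 0, 0, 0],
    [0, 0, 0.4, 0, 0, 0],
    [0, 0, 0.2, 0, 0, 0]
  ]
}}

```text
clock: 2.87
position: [423.2, 276.8, 85.7]
orientation: [3.141, 0.002, 0.194]
ft_force: [0.0, -0.1, 0.6]
grip_width: 0.997
```

Run:
```python
from h import *
s=env.read_state();print(s["clock"],s["position"].round(1),s["orientation"].round(4),s["ft_force"].round(1))
a=env.get_image("wrist");b=env.get_image("scene")
cv2.imwrite("pics/w2.png",np.vstack([cv2.resize(a[150:384,120:400],None,fx=2,fy=2)]));cv2.imwrite("pics/s2.png",cv2.resize(b[130:290,260:440],None,fx=4,fy=4))
```

```text
2.8667 [423.2 276.8  85.7] [3.141e+00 2.200e-03 1.937e-01] [ 0.  -0.1  0.6]
```

View pics/w2.png

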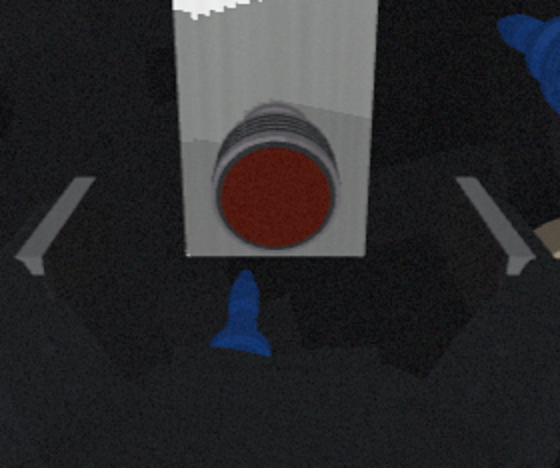

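View pics/s2.png

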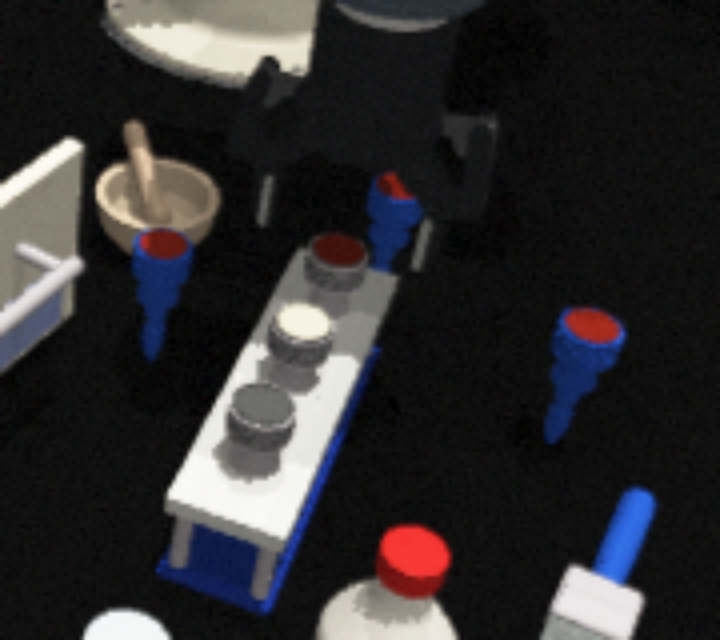

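Run:
```python
from h import *
C=cam("wrist"); u=(120+275.5/2-.25,150+196.5/2-.25)
print(u,atz(C,u,108).round(1), proj(C,[423.2,276.8,108]))
```

```text
(257.5, 248.0) [423.1 278.5 108. ] [[260.59070724 248.35836844]]
```

Aligned to about 2 mm, so I close on the cup.

Request:
{"name": "send_rows", "arguments": {
  "rows": [
    [0, 0, 0, 0, 0, 0],
    [0, 0, 0, 0, 0, 0],
    [0, 0, 0, 0, 0, 0],
    [0, 0, 0, 0, 0, 0],
    [0, 0, 0, 0, 0, 0],
    [0, 0, 0, 0, 0, 0],
    [0, 0, 0, 0, 0, 0],
    [0, 0, 0, 0, 0, 0]
  ],
  "jaw": 0.2
}}

```text
clock: 3.63
position: [426.6, 278.7, 90.1]
orientation: [-3.139, -0.007, 0.192]
ft_force: [-1.7, -0.9, 41.4]
grip_width: 0.201
```

Request:
{"name": "send_rows", "arguments": {
  "rows": [
    [0, 0, 0, 0, 0, 0],
    [0, 0, 0, 0, 0, 0],
    [0, 0, 0, 0, 0, 0],
    [0, 0, 0, 0, 0, 0],
    [0, 0, -0.1, 0, 0, 0],
    [0, 0, -0.2, 0, 0, 0],
    [0, 0, -0.2, 0, 0, 0],
    [0, 0, 0, 0, 0, 0]
  ]
}}

```text
clock: 4.3
position: [424.4, 277.4, 103.4]
orientation: [-3.141, -0.001, 0.192]
ft_force: [-0.2, -0.6, 0.1]
grip_width: 0.202
```

Run:
```python
from h import *
s=env.read_state();print(s["clock"],s["position"].round(1),s["grip_width"])
a=env.get_image("wrist");b=env.get_image("scene")
cv2.imwrite("pics/w3.png",np.vstack([cv2.resize(a[150:384,120:400],None,fx=2,fy=2)]));cv2.imwrite("pics/s3.png",cv2.resize(b[150:230,300:400],None,fx=7,fy=7,interpolation=cv2.INTER_CUBIC))
```

```text
4.3 [424.4 277.4 103.4] 0.201567231007443
```

View pics/w3.png

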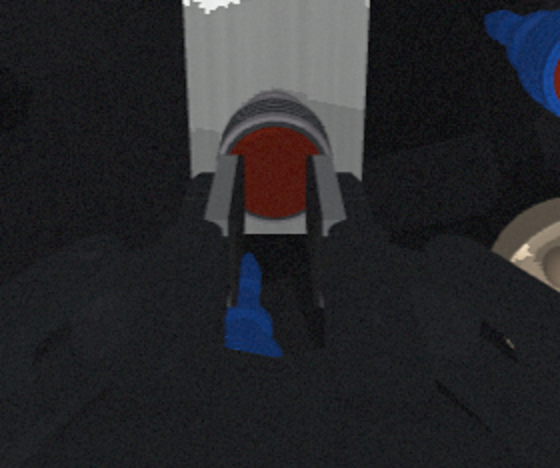

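View pics/s3.png

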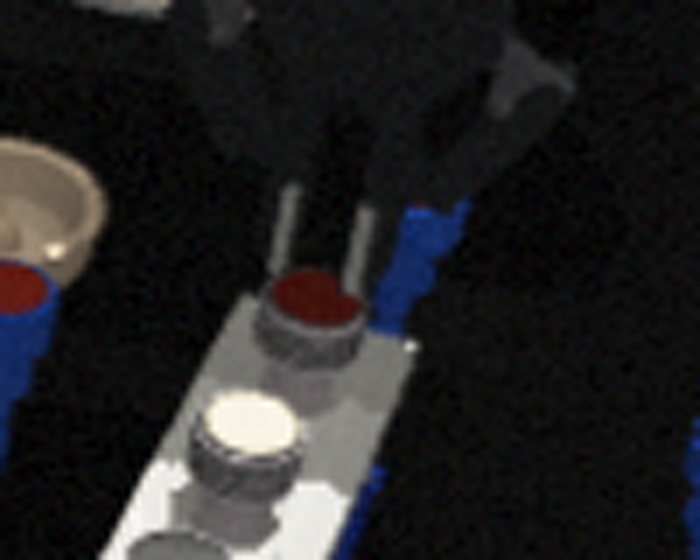

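Run:
```python
from h import *
s=env.read_state();C=cam("wrist");M=R.from_euler("xyz",s["orientation"]).as_matrix();p=s["position"]
print("cam in tool",(C[3]-p)@M, "\n",M.T@C[4])
for z in (8,0,-11,-30):
  for y in(-10,10):
    for x in (-11,11):
      q=proj(C,p+M@np.array([x,y,z]))[0]; print((x,y,z),q.round(0),((q-[120,150])*2).round(0))
print(((proj(C,[423.5,278,108])[0]-[120,150])*2))
```

```text
cam in tool [  74.68864723   -1.75432612 -160.90760249] 
 [[-2.51412585e-04 -9.58312580e-01 -2.85721780e-01]
 [ 9.99999968e-01 -2.48230484e-04 -4.73543918e-05]
 [-2.55445462e-05 -2.85721783e-01  9.58312612e-01]]
(-11, -10, 8) [245. 241.] [250. 183.]
(11, -10, 8) [244. 210.] [249. 121.]
(-11, 10, 8) [275. 241.] [310. 183.]
(11, 10, 8) [275. 210.] [311. 121.]
(-11, -10, 0) [244. 247.] [249. 194.]
(11, -10, 0) [244. 215.] [248. 130.]
(-11, 10, 0) [276. 247.] [311. 194.]
(11, 10, 0) [276. 215.] [312. 130.]
(-11, -10, -11) [243. 256.] [247. 212.]
(11, -10, -11) [243. 222.] [246. 144.]
(-11, 10, -11) [277. 256.] [313. 212.]
(11, 10, -11) [277. 222.] [315. 144.]
(-11, -10, -30) [242. 274.] [244. 248.]
(11, -10, -30) [241. 236.] [242. 173.]
(-11, 10, -30) [279. 274.] [318. 248.]
(11, 10, -30) [280. 236.] [320. 173.]
[277.36037249 171.34600522]
```

Request:
{"name": "send_rows", "arguments": {
  "rows": [
    [0, 0, -0.5, 0, 0, 0],
    [0, 0, -0.5, 0, 0, 0],
    [0, 0, 0, 0, 0, 0],
    [0, 0, 0, 0, 0, 0],
    [0, 0, 0, 0, 0, 0],
    [0, 0, 0, 0, 0, 0],
    [0, 0, 0, 0, 0, 0],
    [0, 0, 0, 0, 0, 0]
  ],
  "jaw": 0.65
}}

```text
clock: 5.07
position: [423.7, 277.1, 131.8]
orientation: [3.141, 0.001, 0.192]
ft_force: [0.6, -0.3, -1.0]
grip_width: 0.649
```

Run:
```python
from h import *
s=env.read_state();print(s["clock"],s["position"].round(1),s["orientation"].round(3),s["grip_width"])
C=cam("wrist");a=env.get_image("wrist");b=env.get_image("scene");d=env.get_image("side")
u=proj(C,[[424,277.5,108]]);print(u,proj(cam("scene"),[[424,277.5,108]]),proj(cam("scene"),[424.3,277.3,s["position"][2]-8]),proj(cam("side"),[[424,277.5,108]]))
cv2.imwrite("pics/w4.png",cv2.resize(a[150:350,120:400],None,fx=2.8,fy=2.8,interpolation=cv2.INTER_CUBIC));cv2.imwrite("pics/s4.png",cv2.resize(b[110:230,300:400],None,fx=5,fy=5,interpolation=cv2.INTER_CUBIC))
```

```text
5.0667 [423.7 277.1 131.8] [3.141e+00 1.000e-03 1.920e-01] 0.6491207888540386
[[259.13052957 216.4716185 ]] [[343.83199965 193.05154551]] [[344.81467987 187.89313422]] [[335.90751486 151.50234242]]
```

View pics/w4.png

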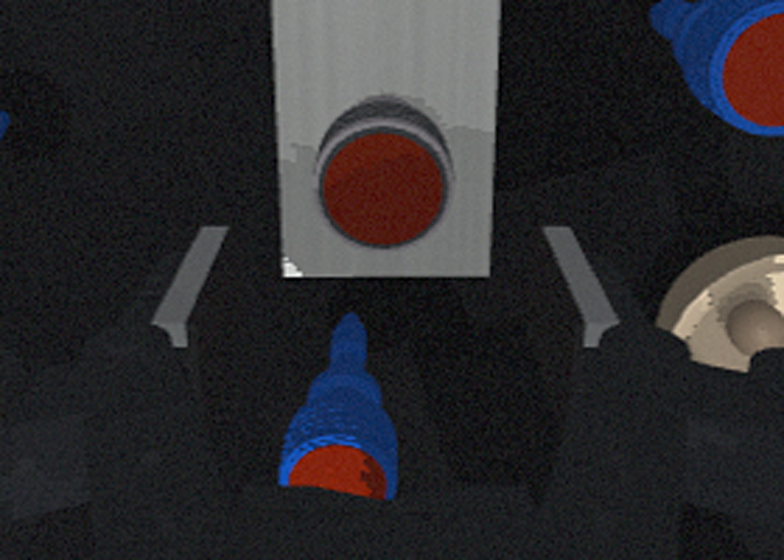

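View pics/s4.png

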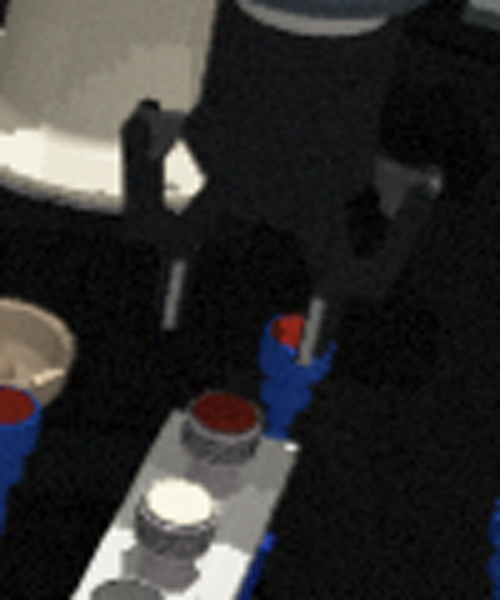

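Run:
```python
from h import *
s=env.read_state();C=cam("wrist");N=cam("scene");M=R.from_euler("xyz",s["orientation"]).as_matrix();p=s["position"]
for w,n in [((555,228),(169,328)),((215,228),(306,363)),]:
    X,e=tri([(C,(120+w[0]/2.8,150+w[1]/2.8)),(N,(300+n[0]/5,110+n[1]/5))]); print(X.round(1),e,((X-p)@M).round(1))
```

```text
[441.1 250.2 157.5] [array([-1.43939212, -0.07785946]), array([-0.29374147, -0.13202473])] [ 11.7  29.7 -25.4]
[428.7 313.1 158.2] [array([-1.53154528,  0.76869095]), array([-0.38951323,  0.08843361])] [ 11.6 -34.4 -26.1]
```

Request:
{"name": "send_rows", "arguments": {
  "rows": [
    [0, 0, 0.4, 0, 0, 0],
    [0, 0, 0.4, 0, 0, 0],
    [0, 0, 0.4, 0, 0, 0],
    [0, 0, 0.3, 0, 0, 0],
    [0, 0, 0.2, 0, 0, 0],
    [0, 0, 0.1, 0, 0, 0],
    [0, 0, 0, 0, 0, 0],
    [0, 0, 0, 0, 0, 0]
  ]
}}

```text
clock: 5.88
position: [424.1, 277.3, 78.5]
orientation: [-3.142, -0.0, 0.192]
ft_force: [1.0, -0.4, 0.2]
grip_width: 0.65
```

Run:
```python
from h import *
s=env.read_state();print(s["clock"],s["position"].round(1),s["ft_force"].round(1),s["grip_width"])
C=cam("wrist");a=env.get_image("wrist");b=env.get_image("scene")
print(proj(C,[424,277.5,108]))
cv2.imwrite("pics/w5.png",cv2.resize(a[150:350,120:400],None,fx=2.8,fy=2.8,interpolation=cv2.INTER_CUBIC));cv2.imwrite("pics/s5.png",cv2.resize(b[110:230,300:400],None,fx=5,fy=5,interpolation=cv2.INTER_CUBIC))
```

```text
5.8833 [424.1 277.3  78.5] [ 1.  -0.4  0.2] 0.6497695277828028
[[260.06496439 255.16113122]]
```

View pics/w5.png

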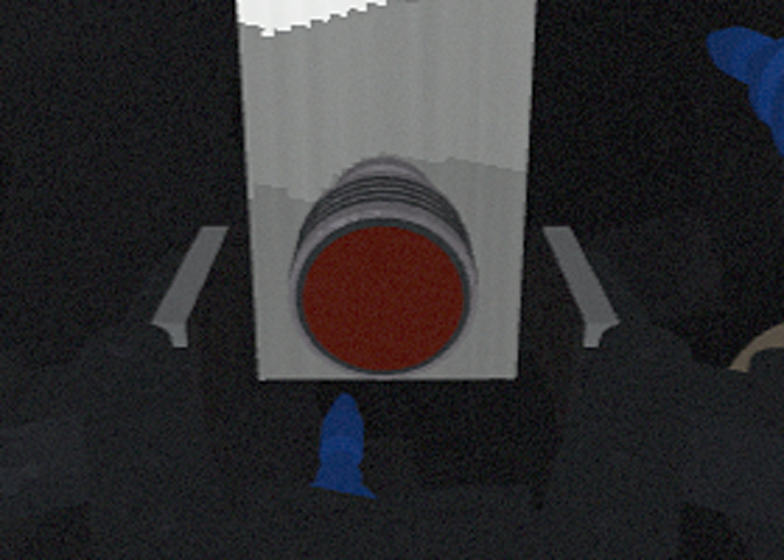

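View pics/s5.png

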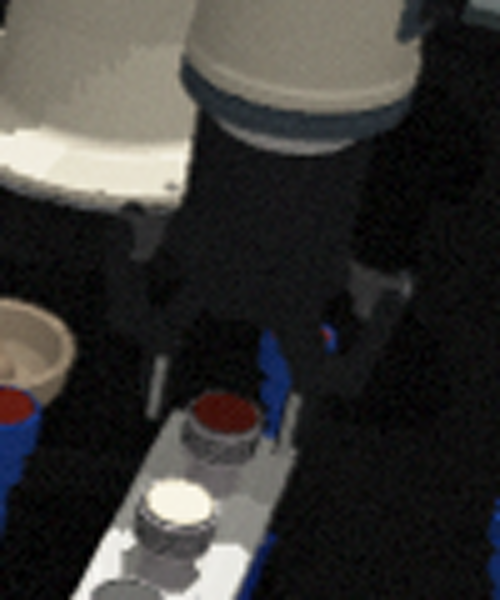

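Request:
{"name": "send_rows", "arguments": {
  "rows": [
    [0, 0, 0.2, 0, 0, 0],
    [0, 0, 0.2, 0, 0, 0],
    [0, 0, 0.15, 0, 0, 0],
    [0, 0, 0, 0, 0, 0],
    [0, 0, 0, 0, 0, 0],
    [0, 0, 0, 0, 0, 0],
    [0, 0, 0, 0, 0, 0],
    [0, 0, 0, 0, 0, 0]
  ]
}}

```text
clock: 6.65
position: [424.1, 277.3, 61.9]
orientation: [-3.142, -0.0, 0.192]
ft_force: [0.1, -0.3, 0.6]
grip_width: 0.65
```

Request:
{"name": "send_rows", "arguments": {
  "rows": [
    [0, 0, 0, 0, 0, 0],
    [0, 0, 0, 0, 0, 0],
    [0, 0, 0, 0, 0, 0],
    [0, 0, 0, 0, 0, 0],
    [0, 0, 0, 0, 0, 0],
    [0, 0, 0, 0, 0, 0],
    [0, 0, 0, 0, 0, 0],
    [0, 0, 0, 0, 0, 0]
  ],
  "jaw": 0.3
}}

```text
clock: 7.32
position: [424.1, 277.2, 62.1]
orientation: [-3.142, -0.0, 0.192]
ft_force: [-1.1, -1.5, 6.9]
grip_width: 0.402
```

Run:
```python
from h import *
s=env.read_state();print(s["clock"],s["position"].round(1),s["ft_force"].round(1),s["grip_width"])
C=cam("wrist");a=env.get_image("wrist");b=env.get_image("scene")
cv2.imwrite("pics/w6.png",cv2.resize(a[150:350,120:400],None,fx=2.8,fy=2.8,interpolation=cv2.INTER_CUBIC));cv2.imwrite("pics/s6.png",cv2.resize(b[110:230,300:400],None,fx=5,fy=5,interpolation=cv2.INTER_CUBIC))
```

```text
7.3167 [424.1 277.2  62.1] [-1.1 -1.5  6.9] 0.40183465966900084
```

View pics/w6.png

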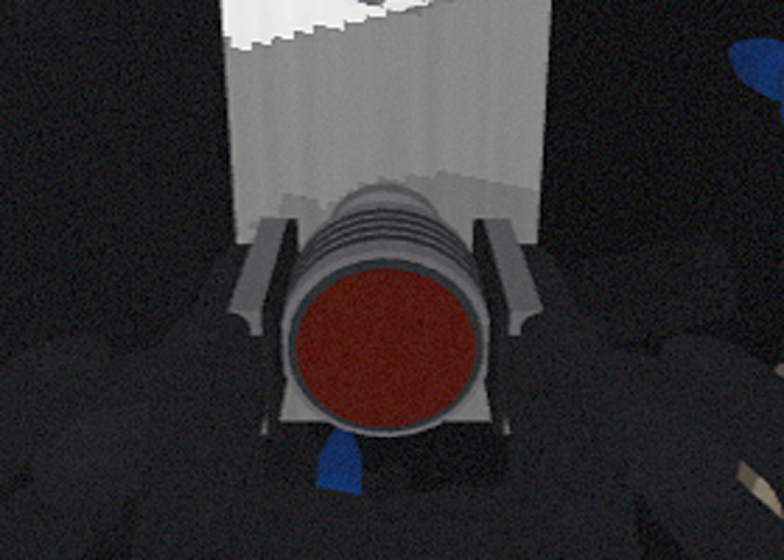

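View pics/s6.png

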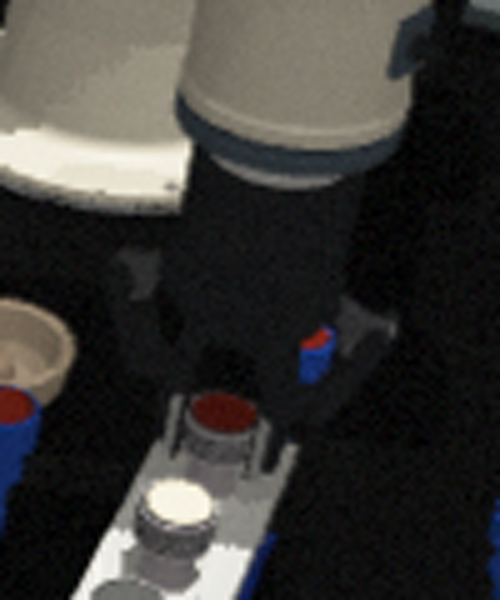

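Request:
{"name": "send_rows", "arguments": {
  "rows": [
    [0, 0, -0.1, 0, 0, 0],
    [0, 0, -0.2, 0, 0, 0],
    [0, 0, -0.3, 0, 0, 0],
    [0, 0, -0.5, 0, 0, 0],
    [0, 0, -0.6, 0, 0, 0],
    [0, 0, -0.6, 0, 0, 0],
    [0, 0, -0.4, 0, 0, 0],
    [0, 0, -0.2, 0, 0, 0]
  ]
}}

```text
clock: 8.08
position: [424.6, 277.6, 151.1]
orientation: [-3.141, -0.003, 0.192]
ft_force: [0.7, -0.0, -1.6]
grip_width: 0.402
```

Run:
```python
from h import *
C=cam("wrist")
s=env.read_state();print(s["clock"],s["position"].round(1),s["ft_force"].round(1),s["grip_width"])
b=env.get_image("scene")
cv2.imwrite("pics/s7.png",cv2.resize(b[90:230,280:410],None,fx=5,fy=5,interpolation=cv2.INTER_CUBIC)[:600])
```

```text
8.0833 [424.6 277.6 151.1] [ 0.7 -0.  -1.6] 0.4019606349507097
```

View pics/s7.png

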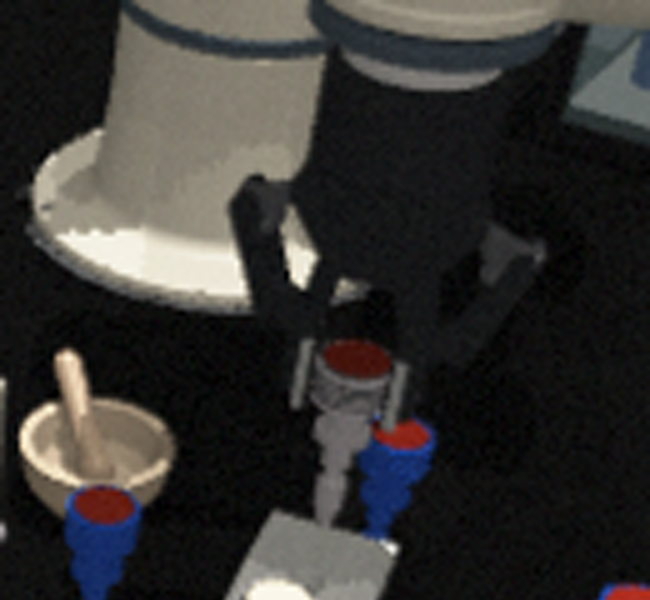

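Request:
{"name": "send_rows", "arguments": {
  "rows": [
    [0, 0, -0.6, 0, 0, 0],
    [0, 0, -0.6, 0, 0, 0],
    [0, 0, -0.6, 0, 0, 0],
    [0, 0, -0.5, 0, 0, 0],
    [0, 0, -0.3, 0, 0, 0],
    [0, 0, 0, 0, 0, 0],
    [0, 0, 0, 0, 0, 0],
    [0, 0, 0, 0, 0, 0]
  ]
}}

```text
clock: 8.8
position: [423.4, 277.0, 225.7]
orientation: [3.141, 0.002, 0.192]
ft_force: [0.2, 0.3, -2.4]
grip_width: 0.401
```

Run:
```python
from h import *
s=env.read_state();print(s["clock"],s["position"].round(1),s["ft_force"].round(1),s["grip_width"])
b=env.get_image("scene");c=env.get_image("side")
cv2.imwrite("pics/sc8.png",b);cv2.imwrite("pics/si8.png",c)
cv2.imwrite("pics/sc8c.png",cv2.resize(b[150:260,135:290],None,fx=5,fy=5,interpolation=cv2.INTER_CUBIC))
cv2.imwrite("pics/si8c.png",cv2.resize(c[150:260,150:300],None,fx=5,fy=5,interpolation=cv2.INTER_CUBIC))
```

```text
8.8 [423.4 277.  225.7] [ 0.2  0.3 -2.4] 0.4005362610273425
```

View pics/sc8c.png

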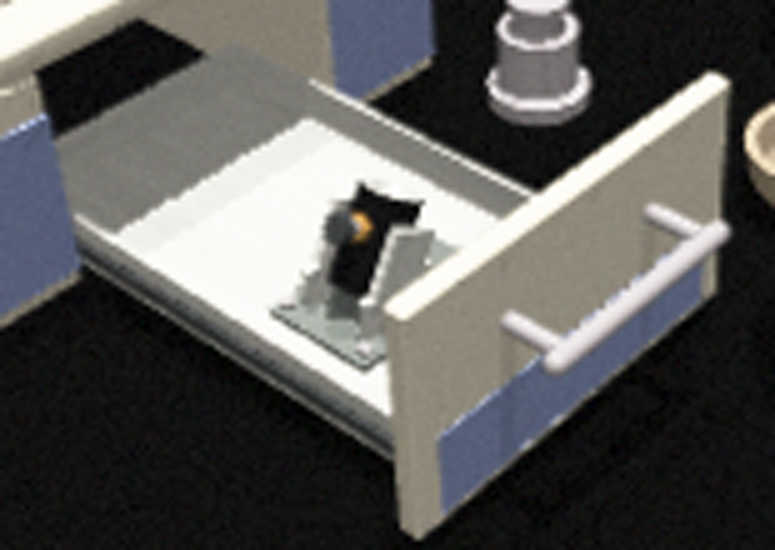

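View pics/si8c.png

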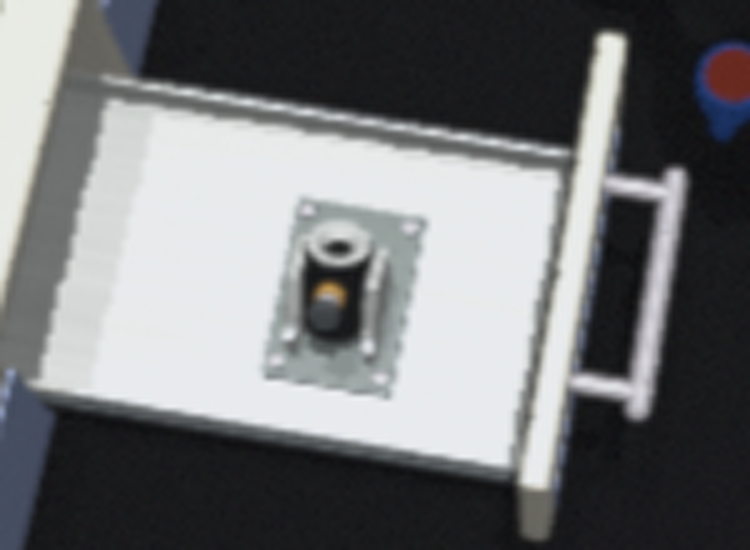

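View pics/si8.png

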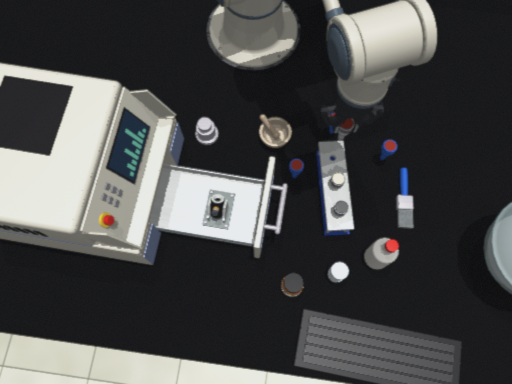

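Run:
```python
from h import *
S=cam("side");N=cam("scene")
si=lambda x,y:(150+x/5-.4,150+y/5-.4); sc=lambda x,y:(135+x/5-.4,150+y/5-.4)
print("mouth",atz(S,si(339,243),86).round(1))
for n,a,b in [("barA",si(675,175),sc(722,232)),("barB",si(638,412),sc(554,360)),]:
    print(n,atz(S,a,108).round(1),atz(N,b,108).round(1),tri([(S,a),(N,b)])[0].round(1))
for n,a,b in [("pA",si(598,33),sc(712,75)),("pB",si(524,487),sc(387,300)),("pA2",si(625,36),sc(728,82)),("pB2",si(552,490),sc(405,315))]: print(n,atz(S,a,152).round(1),atz(N,b,152).round(1),tri([(S,a),(N,b)])[0].round(1))
# tray side top edges z=47
for n,a in [("tA1",si(105,77)),("tA2",si(575,155)),("tB1",si(45,400)),("tB2",si(510,475))]: print(n,atz(S,a,47).round(1))
```

```text
mouth [585.1  -8.1  86. ]
barA [532.5 156.9 108. ] [531.2 160.6 108. ] [530.5 158.2 105.8]
barB [656.5 154.1 108. ] [651.9 153.7 108. ] [656.1 155.1 111.3]
pA [479.2 109.7 152. ] [478.8 115.9 152. ] [475.7 111.2 147.8]
pB [709.6 105.9 152. ] [703.7 105.7 152. ] [708.5 107.4 155.4]
pA2 [478.9 123.1 152. ] [479.  125.5 152. ] [477.6 123.7 150.2]
pB2 [709.2 119.  152. ] [706.1 118.  152. ] [709.  119.6 154.5]
tA1 [ 498.9 -154.1   47. ]
tA2 [507.6 103.1  47. ]
tB1 [ 678.4 -149.3   47. ]
tB2 [683.9  93.8  47. ]
```

Request:
{"name": "send_rows", "arguments": {
  "rows": [
    [0.1, 0.5, -0.3, 0, 0, 0],
    [0.2, 0.9, -0.3, 0, 0, 0],
    [0.2, 1, -0.2, 0, 0, 0],
    [0.2, 1, 0, 0, 0, 0],
    [0.2, 1, 0, 0, 0, 0],
    [0.2, 1, 0, 0, 0, 0],
    [0.2, 1, 0, 0, 0, 0],
    [0.2, 1, 0, 0, 0, 0]
  ]
}}

```text
clock: 9.57
position: [510.5, 66.4, 250.1]
orientation: [-3.141, 0.001, 0.192]
ft_force: [0.3, -0.2, -1.7]
grip_width: 0.403
```

Request:
{"name": "send_rows", "arguments": {
  "rows": [
    [0.2, 1, 0, 0, 0, 0],
    [0.2, 0.9, 0, 0, 0, 0],
    [0.1, 0.6, 0, 0, 0, 0],
    [0, 0, 0, 0, 0, 0.6],
    [0, 0, 0, 0, 0, 0.8],
    [0, 0, 0, 0, 0, 0.68],
    [0, 0, 0, 0, 0, 0],
    [0, 0, 0, 0, 0, 0]
  ]
}}

```text
clock: 10.23
position: [539.2, -2.9, 250.2]
orientation: [-3.141, 0.001, -0.024]
ft_force: [-0.3, 0.5, -2.4]
grip_width: 0.401
```

Request:
{"name": "send_rows", "arguments": {
  "rows": [
    [0, 0, 0, 0, 0.5, 0],
    [0, 0, 0, 0, 0.9, 0],
    [0, 0, 0, 0, 0.9, 0],
    [0, 0, 0, 0, 0.9, 0],
    [0, 0, 0, 0, 0.9, 0],
    [0, 0, 0, 0, 0.6, 0],
    [0, 0, 0, 0, 0.3, 0],
    [0, 0, 0, 0, 0, 0]
  ]
}}

```text
clock: 10.9
position: [537.4, -2.6, 249.8]
orientation: [3.14, -0.523, -0.023]
ft_force: [-0.1, -0.6, -3.2]
grip_width: 0.403
```

```bash
cat > st.py <<'E'
from h import *
def target(mouth,delta=-1.5):
    d=np.radians(delta); xh=np.array([np.cos(d),np.sin(d),0]); zh=-.5*xh+np.array([0,0,.8660254])
    tz=-zh; tx=.8660254*xh+np.array([0,0,.5]); ty=np.cross(tz,tx)
    return zh,np.c_[tx,ty,tz]
def rep(mouth=(586.8,-5.2,86),out=75,delta=-1.5):
    s=env.read_state(); zh,T=target(mouth,delta); M=R.from_euler("xyz",s["orientation"]).as_matrix();p=s["position"]
    print(s["clock"],p.round(1),"F",s["ft_force"].round(1),"w",round(s["grip_width"],3))
    e=np.array(mouth)+out*zh-p
    print("shift tool units",(M.T@e/30).round(3),"turn units",(np.degrees(R.from_matrix(M.T@T).as_rotvec())/6).round(3))
    q=(p-np.array(mouth))@np.c_[T[:,0],-T[:,1],zh]; print("TCP in mouth frame",q.round(2))
E
python3 - <<'E'
from st import *
rep()
C=cam("wrist");a=env.get_image("wrist");b=env.get_image("side");c=env.get_image("scene")
cv2.imwrite("pics/w9.png",a);cv2.imwrite("pics/si9.png",cv2.resize(b[130:260,140:300],None,fx=4,fy=4));cv2.imwrite("pics/sc9.png",cv2.resize(c[60:260,130:330],None,fx=3,fy=3))
np.save("w9.npy",np.array(C,dtype=object),allow_pickle=True)
print(proj(C,[[586.8,-5.2,86]]))
E
```

```text
10.9 [537.4  -2.6 249.8] F [-0.1 -0.6 -3.2] w 0.403
shift tool units [-1.301  0.041  3.052] turn units [-0.003  0.008  0.024]
TCP in mouth frame [ 39.1    1.31 166.54]
[[259.9308323  202.73365734]]
```

View pics/w9.png

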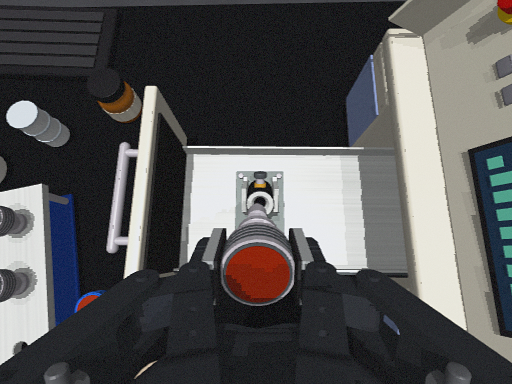

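View pics/sc9.png

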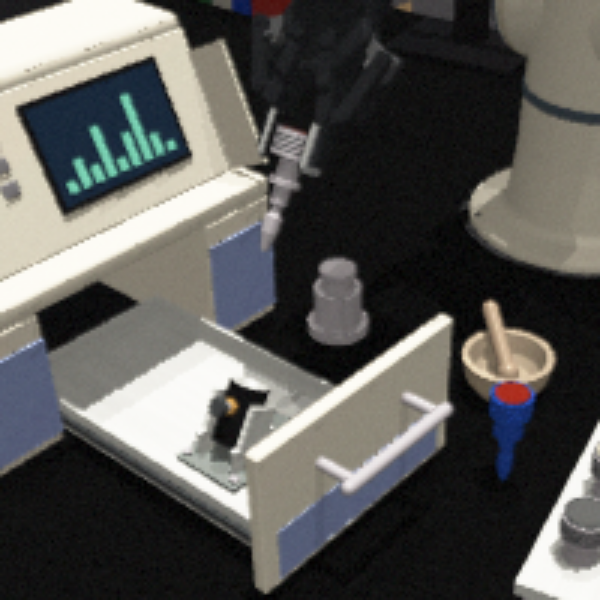

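View pics/si9.png

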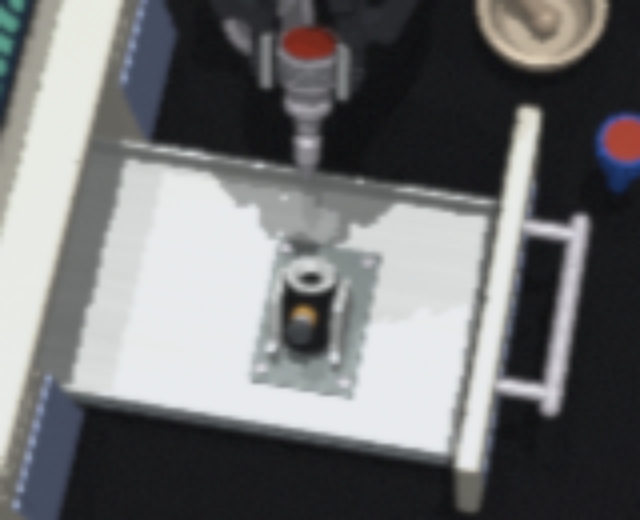

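Request:
{"name": "send_rows", "arguments": {
  "rows": [
    [-0.3, 0.04, 0, 0, 0, 0.02],
    [-0.5, 0, 0.3, 0, 0, 0],
    [-0.4, 0, 0.5, 0, 0, 0],
    [-0.1, 0, 0.6, 0, 0, 0],
    [0, 0, 0.7, 0, 0, 0],
    [0, 0, 0.6, 0, 0, 0],
    [0, 0, 0.3, 0, 0, 0],
    [0, 0, 0, 0, 0, 0]
  ]
}}

```text
clock: 11.72
position: [550.6, -4.3, 151.6]
orientation: [-3.14, -0.521, -0.028]
ft_force: [-0.8, 0.5, -2.1]
grip_width: 0.401
```

Run:
```python
from st import *
rep()
C=cam("wrist");a=env.get_image("wrist");b=env.get_image("side");c=env.get_image("scene")
cv2.imwrite("pics/w10.png",cv2.resize(a[130:310,170:350],None,fx=3.3,fy=3.3,interpolation=cv2.INTER_CUBIC));cv2.imwrite("pics/si10.png",cv2.resize(b[140:240,160:280],None,fx=6,fy=6,interpolation=cv2.INTER_CUBIC));cv2.imwrite("pics/sc10.png",cv2.resize(c[100:230,150:290],None,fx=5,fy=4.6,interpolation=cv2.INTER_CUBIC))
```

```text
11.7167 [550.6  -4.3 151.6] F [-0.8  0.5 -2.1] w 0.401
shift tool units [-0.048 -0.002 -0.004] turn units [-0.005  0.027 -0.018]
TCP in mouth frame [ 1.450e+00 -6.000e-02  7.487e+01]
```

View pics/w10.png

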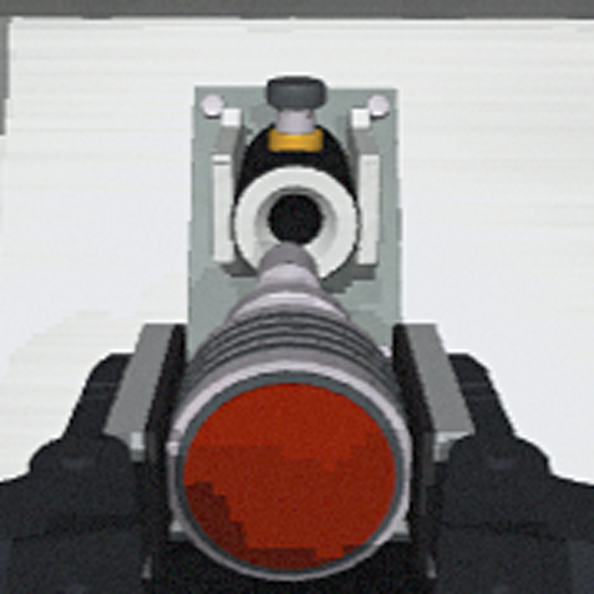

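View pics/sc10.png

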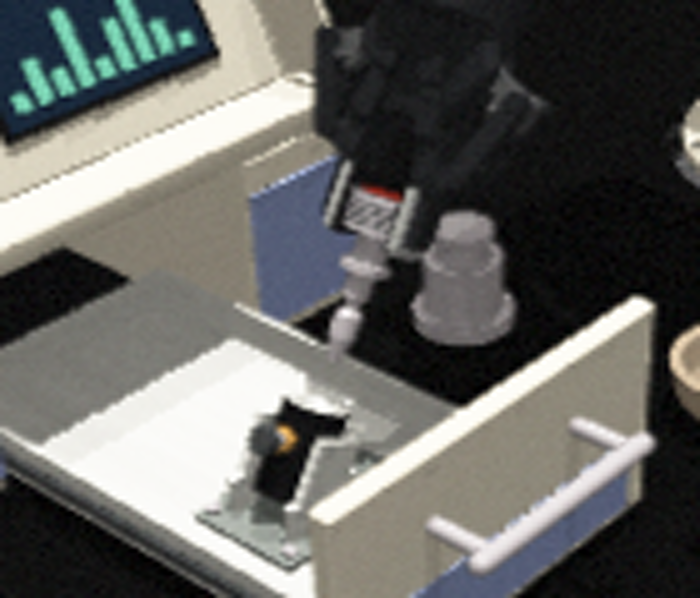

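View pics/si10.png

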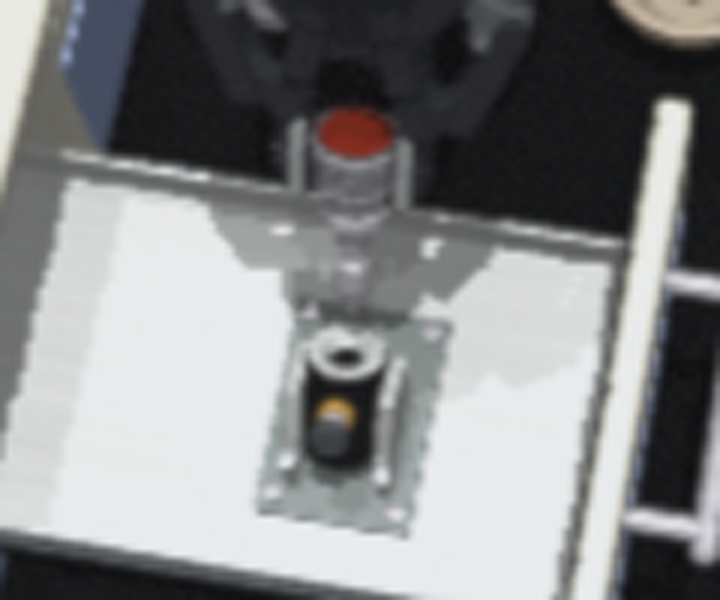

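Run:
```python
from st import *
C=cam("wrist");s=env.read_state();M=R.from_euler("xyz",s["orientation"]).as_matrix();p=s["position"]
px=lambda x,y:(170+x/3.3-.35,130+y/3.3-.35)
X=atz(C,px(295.5,226),86);print("mouth",X.round(1),"in tool",((X-p)@M).round(2))
# pellet centre in tool plane z=-46, tip at tool z=+50
for n,uv,zt in [("pellet",px(291,479),-46),("tip",px(289,251),47)]:
    t,d=ray(C,uv); t=(t-p)@M; d=d@M; print(n,(t+d*(zt-t[2])/d[2]).round(2))
print([((q-[170,130])*3.3).round(0) for q in proj(C,[p+M@np.array(v) for v in ([0,0,-46],[0,0,50],[0,0,75])])])
```

```text
mouth [585.7  -4.9  86. ] in tool [-3.41 -0.32 76.39]
pellet [ -1.06  -1.79 -46.  ]
tip [-4.00e-02 -2.07e+00  4.70e+01]
[array([302., 471.]), array([296., 246.]), array([296., 214.])]
```

Request:
{"name": "send_rows", "arguments": {
  "rows": [
    [-0.08, 0.05, 0, 0, 0.03, -0.02],
    [0, 0, 0.2, 0, 0, 0],
    [0, 0, 0.3, 0, 0, 0],
    [0, 0, 0.3, 0, 0, 0],
    [0, 0, 0.2, 0, 0, 0],
    [0, 0, 0.2, 0, 0, 0],
    [0, 0, 0.1, 0, 0, 0],
    [0, 0, 0, 0, 0, 0]
  ]
}}

```text
clock: 12.53
position: [568.4, -6.3, 118.3]
orientation: [-3.141, -0.527, -0.026]
ft_force: [-0.1, -0.1, -2.3]
grip_width: 0.403
```

```bash
cat > look.py <<'E'
import sys
from st import *
k=sys.argv[1]
rep(mouth=(585.7,-6.7,86))
s=env.read_state();M=R.from_euler("xyz",s["orientation"]).as_matrix();print("F tool",(s["ft_force"]@M).round(1),"mom",s["moment"].round(2))
a=env.get_image("wrist");c=env.get_image("scene");b=env.get_image("side")
A=cv2.resize(a[130:310,170:350],(400,400),interpolation=cv2.INTER_CUBIC)
B=cv2.resize(c[130:230,160:260],(400,400),interpolation=cv2.INTER_CUBIC)
cv2.imwrite(f"pics/l{k}.png",np.hstack([A,B]))
E
python3 look.py 11
```

```text
12.5333 [568.4  -6.3 118.3] F [-0.1 -0.1 -2.3] w 0.403
shift tool units [-0.034 -0.002 -1.278] turn units [-0.001 -0.031 -0.001]
TCP in mouth frame [ 1.15 -0.05 36.68]
F tool [-1.2  0.1  1.9] mom [0.05 0.39 0.06]
```

View pics/l11.png

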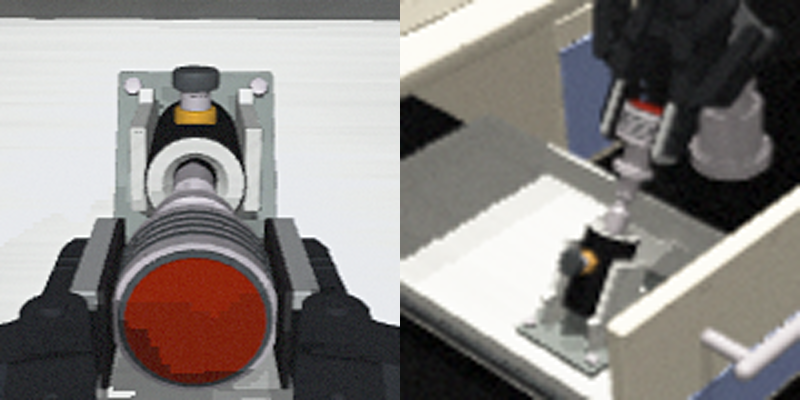

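Request:
{"name": "send_rows", "arguments": {
  "rows": [
    [-0.02, 0, 0.1, 0, -0.02, 0],
    [0, 0, 0.1, 0, 0, 0],
    [0, 0, 0.1, 0, 0, 0],
    [0, 0, 0.1, 0, 0, 0],
    [0, 0, 0.1, 0, 0, 0],
    [0, 0, 0, 0, 0, 0],
    [0, 0, 0, 0, 0, 0],
    [0, 0, 0, 0, 0, 0]
  ]
}}

```text
clock: 13.35
position: [575.1, -6.6, 105.0]
orientation: [3.142, -0.524, -0.026]
ft_force: [1.6, -2.5, -3.9]
grip_width: 0.4
```

```bash
python3 look.py 12
```

```text
13.35 [575.1  -6.6 105. ] F [ 1.6 -2.5 -3.9] w 0.4
shift tool units [-0.009 -0.005 -1.775] turn units [ 0.001 -0.008 -0.   ]
TCP in mouth frame [ 0.3  -0.15 21.76]
F tool [-0.5  2.4  4.2] mom [-0.33  0.56 -0.17]
```

View pics/l12.png

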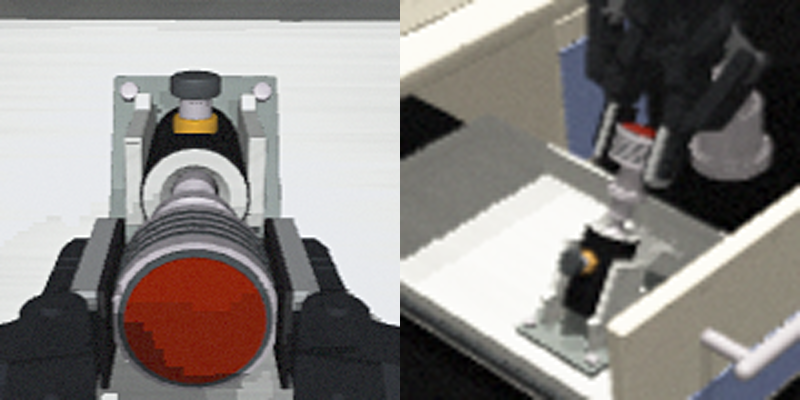

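Request:
{"name": "send_rows", "arguments": {
  "rows": [
    [0, 0.01, 0.1, 0, 0, 0],
    [0, 0, 0.1, 0, 0, 0],
    [0, 0, 0.1, 0, 0, 0],
    [0, 0, 0.1, 0, 0, 0],
    [0, 0, 0, 0, 0, 0],
    [0, 0, 0, 0, 0, 0],
    [0, 0, 0, 0, 0, 0],
    [0, 0, 0, 0, 0, 0]
  ]
}}

```text
clock: 14.17
position: [581.6, -7.4, 96.8]
orientation: [-3.139, -0.52, -0.026]
ft_force: [-2.9, 1.1, -6.6]
grip_width: 0.4
```

```bash
python3 look.py 13
```

```text
14.1667 [581.6  -7.4  96.8] F [-2.9  1.1 -6.6] w 0.4
shift tool units [-0.072 -0.033 -2.121] turn units [-0.025  0.036  0.001]
TCP in mouth frame [ 1.91 -0.83 11.37]
F tool [-5.8 -1.   4.3] mom [0.18 1.47 0.11]
```

View pics/l13.png

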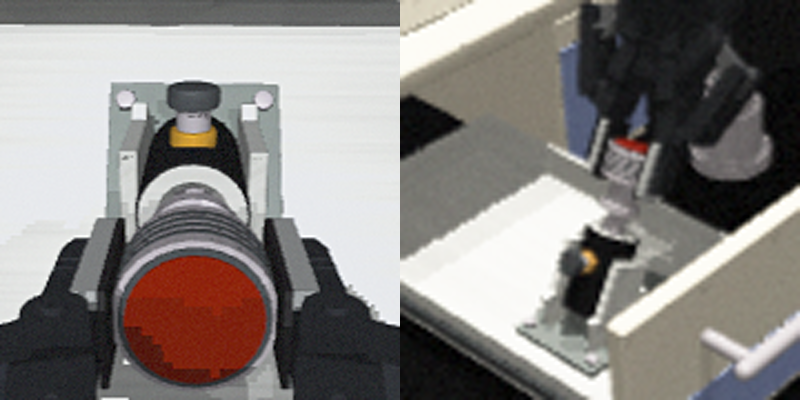

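Request:
{"name": "send_rows", "arguments": {
  "rows": [
    [0, 0, 0.1, 0, 0, 0],
    [0, 0, 0.1, 0, 0, 0],
    [0, 0, 0.1, 0, 0, 0],
    [0, 0, 0.05, 0, 0, 0],
    [0, 0, 0, 0, 0, 0],
    [0, 0, 0, 0, 0, 0],
    [0, 0, 0, 0, 0, 0],
    [0, 0, 0, 0, 0, 0]
  ]
}}

```text
clock: 14.98
position: [587.2, -7.9, 89.6]
orientation: [-3.136, -0.514, -0.026]
ft_force: [-5.4, 2.3, -9.5]
grip_width: 0.399
```

```bash
python3 look.py 14
```

```text
14.9833 [587.2  -7.9  89.6] F [-5.4  2.3 -9.5] w 0.399
shift tool units [-0.125 -0.052 -2.421] turn units [-0.055  0.089  0.001]
TCP in mouth frame [ 3.09 -1.15  2.33]
F tool [-9.4 -2.1  5.6] mom [0.52 2.18 0.27]
```

View pics/l14.png

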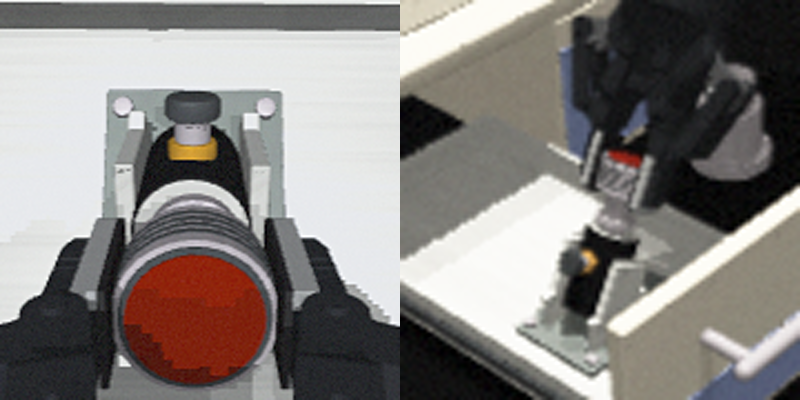

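Run:
```python
from st import *
s=env.read_state()
for k in s: print(k,np.round(s[k],3))
c=env.get_image("scene");b=env.get_image("side")
cv2.imwrite("pics/full14.png",cv2.resize(c[0:260,100:360],None,fx=2.3,fy=2.3));cv2.imwrite("pics/fside14.png",cv2.resize(b[20:260,130:330],None,fx=2.4,fy=2.4))
S=cam("side");print("die top",atz(S,(205,126),74))
```

```text
clock 15.133
joint_positions [-0.158  0.501  2.033  0.627  0.12   0.833]
qd [ 0.    -0.     0.    -0.001 -0.    -0.003]
joint_torque [-1.6320e+00 -7.4464e+01 -2.4609e+01  4.9300e-01 -5.9600e+00 -6.0000e-03]
position [587.169  -7.902  89.571]
orientation [-3.136 -0.514 -0.026]
ft_force [-5.469  3.649 -9.523]
moment [0.511 2.221 0.319]
grip_width 0.404
die top [384.09474191 -77.41076527  74.        ]
```

View pics/full14.png

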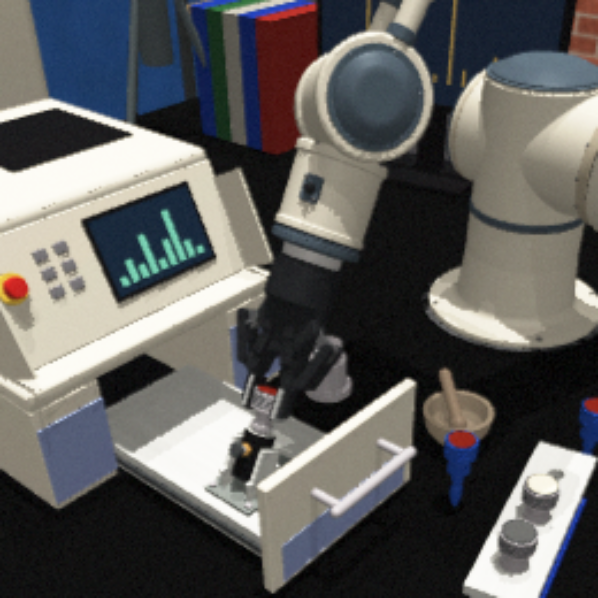

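View pics/fside14.png

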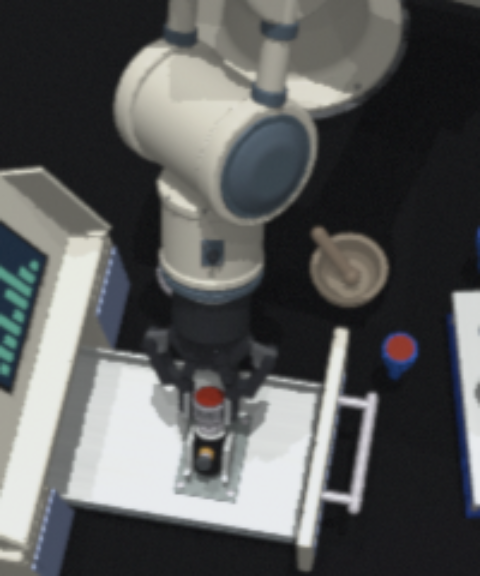

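Request:
{"name": "send_rows", "arguments": {
  "rows": [
    [0, 0, 0, 0, 0, 0],
    [0, 0, 0, 0, 0, 0],
    [0, 0, 0, 0, 0, 0],
    [0, 0, 0, 0, 0, 0],
    [0, 0, 0, 0, 0, 0],
    [0, 0, -0.1, 0, 0, 0],
    [0, 0, -0.1, 0, 0, 0],
    [0, 0, -0.1, 0, 0, 0]
  ],
  "jaw": 0.65
}}

```text
clock: 15.9
position: [583.8, -8.4, 98.4]
orientation: [-3.137, -0.517, -0.026]
ft_force: [0.0, -0.5, -0.0]
grip_width: 0.649
```

```bash
python3 look.py 15; python3 -c "
from h import *
print(env.read_state()['joint_positions'].round(3))"
```

```text
15.9 [583.8  -8.4  98.4] F [ 0.  -0.5 -0. ] w 0.649
shift tool units [-0.168 -0.068 -2.108] turn units [-0.045  0.065  0.   ]
TCP in mouth frame [ 4.6  -1.73 11.71]
F tool [-0.   0.5  0. ] mom [0.01 0.22 0.02]
[-0.159  0.479  2.036  0.558  0.133  0.9  ]
```

View pics/l15.png

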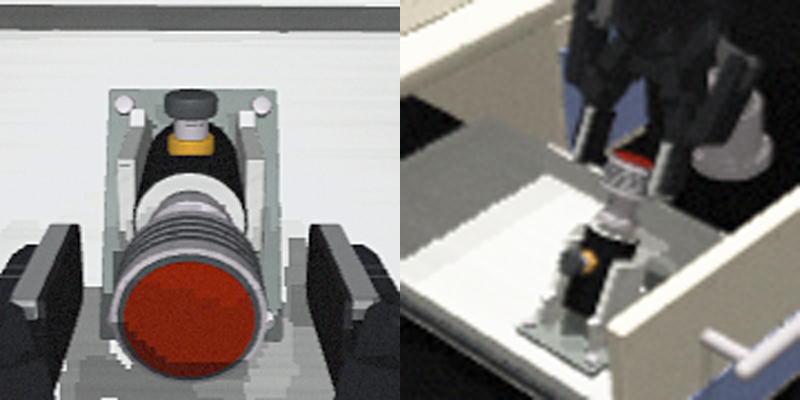

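Request:
{"name": "send_rows", "arguments": {
  "rows": [
    [-0.12, 0, 0, 0, -0.8, 0],
    [-0.12, 0, 0, 0, -0.9, 0],
    [-0.12, 0, 0, 0, -0.9, 0],
    [-0.12, 0, 0, 0, -0.9, 0],
    [-0.12, 0, 0, 0, -0.9, 0],
    [-0.1, 0, 0, 0, -0.6, 0],
    [0, 0, 0, 0, 0, 0],
    [0, 0, 0, 0, 0, 0]
  ]
}}

```text
clock: 16.72
position: [568.7, -2.0, 91.7]
orientation: [-3.123, -0.058, -0.015]
ft_force: [0.1, 0.1, -0.5]
grip_width: 0.649
```

```bash
python3 look.py 16
python3 - <<'E'
from h import *
s=env.read_state();print(s['joint_positions'].round(3),s["orientation"].round(3))
M=R.from_euler("xyz",s["orientation"]).as_matrix();C=cam("wrist");cv2.imwrite("pics/w16.png",env.get_image("wrist"))
print(((np.array([567.7,-6,119])-s["position"])@M).round(1),proj(C,[[567.7,-6,119],[562.7,-6,127.7]]).round(1))
E
```

```text
16.7167 [568.7  -2.   91.7] F [ 0.1  0.1 -0.5] w 0.649
shift tool units [-0.565  0.097 -2.014] turn units [-0.207  4.447  0.06 ]
TCP in mouth frame [-11.98   4.27  13.47]
F tool [ 0.1 -0.1  0.5] mom [-0.03  0.06 -0.01]
[-0.124  0.539  1.673  0.032  0.876  1.441] [-3.123 -0.057 -0.015]
[  2.1   3.5 -27.3] [[267.7 249. ]
 [268.1 265.6]]
```

View pics/w16.png

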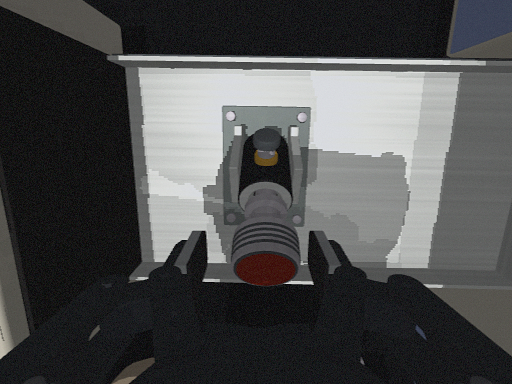

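View pics/l16.png

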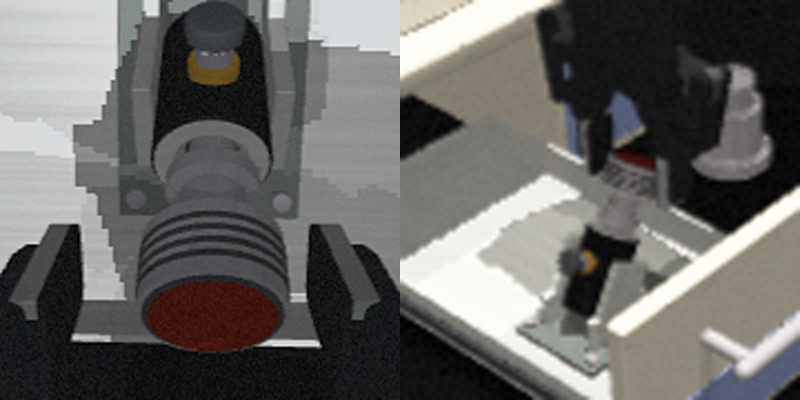

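Request:
{"name": "send_rows", "arguments": {
  "rows": [
    [0.07, 0.12, 0, -0.2, 0, 0.06],
    [0, 0, 0.1, 0, 0, 0],
    [0, 0, 0.1, 0, 0, 0],
    [0, 0, 0.1, 0, 0, 0],
    [0, 0, 0.05, 0, 0, 0],
    [0, 0, 0, 0, 0, 0],
    [0, 0, 0, 0, 0, 0],
    [0, 0, 0, 0, 0, 0]
  ]
}}

```text
clock: 17.58
position: [570.9, -5.8, 81.6]
orientation: [3.14, -0.056, -0.022]
ft_force: [0.6, 0.7, -0.3]
grip_width: 0.652
```

```bash
python3 look.py 17
python3 - <<'E'
from h import *
s=env.read_state();print(s['joint_positions'].round(3),s["orientation"].round(3))
M=R.from_euler("xyz",s["orientation"]).as_matrix()
print(((np.array([567.7,-6,119])-s["position"])@M).round(1))
E
```

```text
17.5833 [570.9  -5.8  81.6] F [ 0.6  0.7 -0.3] w 0.652
shift tool units [-0.624  0.019 -2.349] turn units [0.006 4.463 0.046]
TCP in mouth frame [-15.04   0.54   3.65]
F tool [ 0.5 -0.7  0.4] mom [ 0.04  0.01 -0.03]
[-0.117  0.558  1.671  0.004  0.856  1.473] [ 3.14  -0.056 -0.022]
[ -1.1   0.4 -37.4]
```

View pics/l17.png

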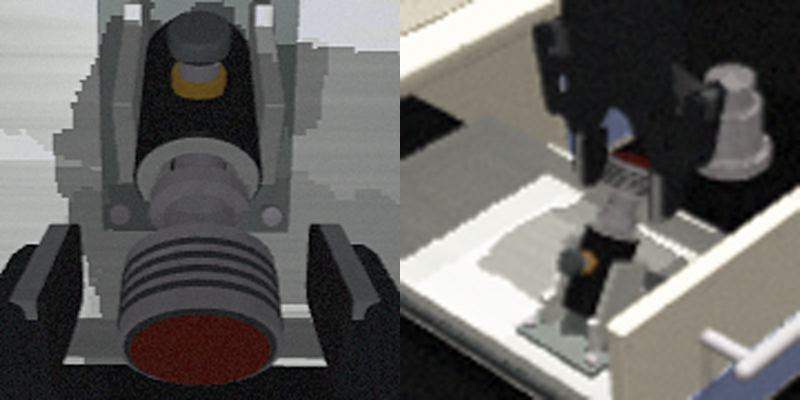

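Request:
{"name": "send_rows", "arguments": {
  "rows": [
    [0, 0.03, 0, 0, 0, 0],
    [0, 0, 0, 0, 0, 0],
    [0, 0, 0, 0, 0, 0],
    [0, 0, 0, 0, 0, 0],
    [0, 0, 0, 0, 0, 0],
    [0, 0, 0, 0, 0, 0],
    [0, 0, 0, 0, 0, 0],
    [0, 0, 0, 0, 0, 0]
  ],
  "jaw": 0.3
}}

```text
clock: 18.4
position: [571.0, -6.7, 81.6]
orientation: [3.14, -0.056, -0.022]
ft_force: [2.9, -0.3, -3.8]
grip_width: 0.401
```

```bash
python3 look.py 18
```

```text
18.4 [571.   -6.7  81.6] F [ 2.9 -0.3 -3.8] w 0.401
shift tool units [-0.629 -0.012 -2.35 ] turn units [0.007 4.461 0.046]
TCP in mouth frame [-14.9   -0.4    3.56]
F tool [2.7 0.2 4. ] mom [ 0.   -0.47 -0.05]
```

View pics/l18.png

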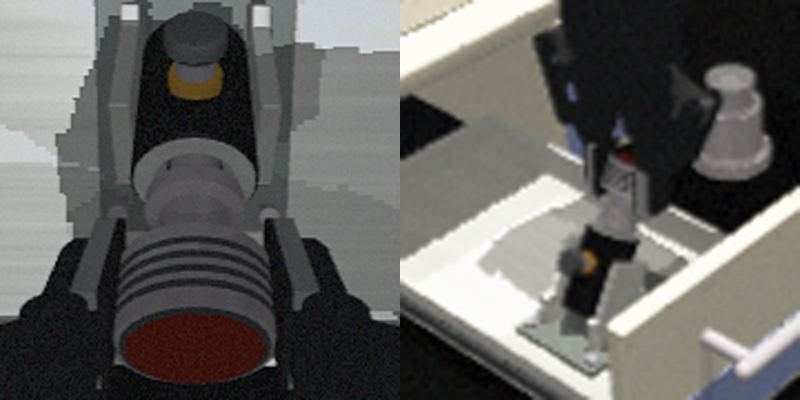

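Request:
{"name": "send_rows", "arguments": {
  "rows": [
    [0.03, 0, 0.06, 0, 0, 0],
    [0.03, 0, 0.06, 0, 0, 0],
    [0.03, 0, 0.06, 0, 0, 0],
    [0, 0, 0, 0, 0, 0],
    [0, 0, 0, 0, 0, 0],
    [0, 0, 0, 0, 0, 0],
    [0, 0, 0, 0, 0, 0],
    [0, 0, 0, 0, 0, 0]
  ]
}}

```text
clock: 19.22
position: [573.6, -6.7, 77.1]
orientation: [3.14, -0.056, -0.022]
ft_force: [-5.1, 0.0, 18.0]
grip_width: 0.404
```

```bash
python3 look.py 19
```

```text
19.2167 [573.6  -6.7  77.1] F [-5.1  0.  18. ] w 0.404
shift tool units [-0.708 -0.009 -2.506] turn units [0.007 4.463 0.047]
TCP in mouth frame [-14.9   -0.32  -1.69]
F tool [ -4.1   0.1 -18.3] mom [ 0.04  0.83 -0.05]
```

View pics/l19.png

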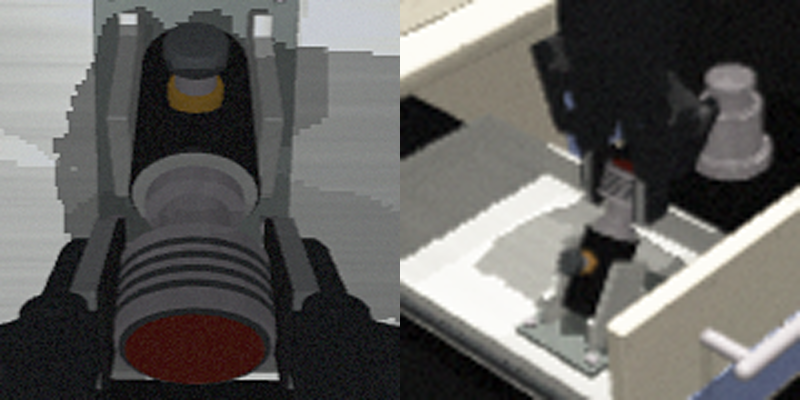

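Request:
{"name": "send_rows", "arguments": {
  "rows": [
    [0.015, 0, 0.03, 0, 0, 0],
    [0.015, 0, 0.03, 0, 0, 0],
    [0, 0, 0, 0, 0, 0],
    [0, 0, 0, 0, 0, 0],
    [0, 0, 0, 0, 0, 0],
    [0, 0, 0, 0, 0, 0],
    [0, 0, 0, 0, 0, 0],
    [0, 0, 0, 0, 0, 0]
  ]
}}

```text
clock: 20.03
position: [573.8, -6.7, 76.7]
orientation: [3.139, -0.056, -0.021]
ft_force: [-20.2, 1.4, 53.3]
grip_width: 0.404
```

```bash
python3 look.py 20
```

```text
20.0333 [573.8  -6.7  76.7] F [-20.2   1.4  53.3] w 0.404
shift tool units [-0.714 -0.009 -2.518] turn units [0.008 4.469 0.049]
TCP in mouth frame [-14.95  -0.33  -2.07]
F tool [-17.2  -0.9 -54.4] mom [-0.    2.99 -0.09]
```

View pics/l20.png

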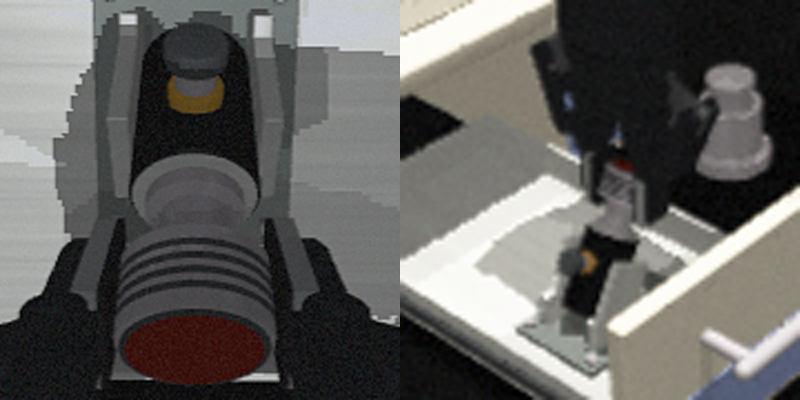

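Request:
{"name": "send_rows", "arguments": {
  "rows": [
    [-0.02, 0, -0.05, 0, 0, 0],
    [0, 0, 0, 0, 0, 0],
    [0, 0, 0, 0, 0, 0],
    [0, 0, 0, 0, 0, 0],
    [0, 0, 0, 0, 0, 0],
    [0, 0, 0, 0, 0, 0],
    [0, 0, 0, 0, 0, 0],
    [0, 0, 0, 0, 0, 0]
  ],
  "jaw": 0.65
}}

```text
clock: 20.85
position: [574.1, -6.7, 76.0]
orientation: [3.14, -0.056, -0.022]
ft_force: [0.7, -0.2, -0.5]
grip_width: 0.648
```

```bash
python3 look.py 21
python3 - <<'E'
from h import *
C=cam("wrist");a=env.get_image("wrist");cv2.imwrite("pics/w21.png",cv2.resize(a[130:310,190:330],None,fx=4.2,fy=3.3*4.2/4.2,interpolation=cv2.INTER_CUBIC));cv2.imwrite("pics/w21f.png",a)
cv2.imwrite("pics/w21z.png",cv2.resize(a[180:310,200:320],None,fx=5,fy=4.6,interpolation=cv2.INTER_CUBIC))
for k in (32,38):
  zh=np.array([-.4998,.013,.866]);m=np.array([586.3,-6.5,86]);print(k,proj(C,[m,m+k*zh,m+(k+10)*zh]).round(1).tolist())
E
```

```text
20.85 [574.1  -6.7  76. ] F [ 0.7 -0.2 -0.5] w 0.648
shift tool units [-0.723 -0.01  -2.544] turn units [0.007 4.466 0.046]
TCP in mouth frame [-15.03  -0.33  -2.9 ]
F tool [0.6 0.2 0.5] mom [ 0.05  0.02 -0.02]
32 [[259.9, 217.5], [260.4, 266.0], [260.5, 284.6]]
38 [[259.9, 217.5], [260.5, 276.9], [260.6, 296.8]]
```

View pics/w21z.png

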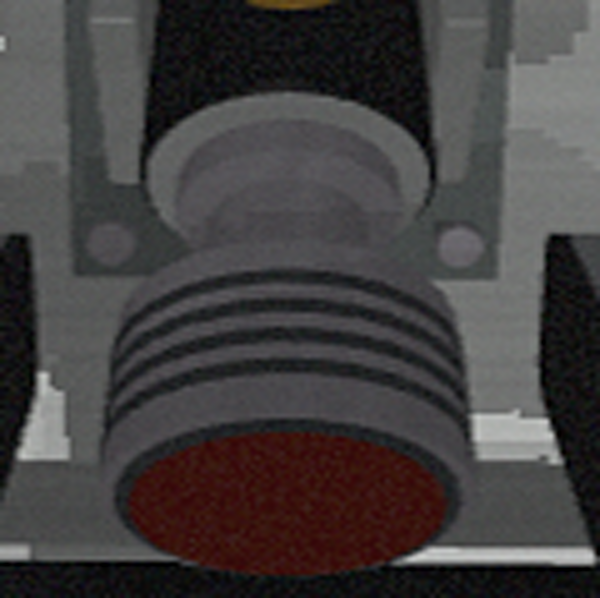

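Run:
```python
from st import *
C=cam("wrist");a=cv2.imread("pics/w21f.png")
zh,T=target((0,0,0)); ex=T[:,0]; ey=T[:,1]
th=np.linspace(0,2*np.pi,120)
tocrop=lambda q:np.stack([(q[:,0]-200+.4)*5,(q[:,1]-180+.4)*4.6],1)
circ=lambda c,r:tocrop(proj(C,c+r*(np.cos(th)[:,None]*ex+np.sin(th)[:,None]*ey)))
from scipy.optimize import least_squares
# barrel face rim: left 145, right 435, top 92 (crop)
def f(m): q=circ(m,17.5); return [q[:,0].min()-145,q[:,0].max()-435,q[:,1].min()-92]
r=least_squares(f,[586,-6.5,86]);m=r.x;print(m.round(1),r.fun)
# pellet: steel rim r18 at out 42
for out in (0,1,2,3,4,6):
    q=circ(m+(42+out)*zh,18); w=circ(m+(6+out)*zh,13); b=circ(m+out*zh,13)
    print(out,"cup top L,R,T,B",[q[:,0].min().round(),q[:,0].max().round(),q[:,1].min().round(),q[:,1].max().round()],"flange top T",w[:,1].min().round(),w[:,0].min().round(),w[:,0].max().round(),"flange bot T",b[:,1].min().round(), b[:,0].min().round())
z=cv2.imread("pics/w21z.png")
for out,col in((0,(0,255,0)),(4,(255,255,0))):
    for c,rr in((0,13),(6,13),(42,18)): cv2.polylines(z,[circ(m+(c+out)*zh,rr).astype(int)],True,col,1)
cv2.polylines(z,[circ(m,17.5).astype(int)],True,(0,255,255),1)
cv2.imwrite("pics/ov21.png",z)
```

```text
[582.8  -5.1  80.5] [-2.84217094e-14 -1.13686838e-13 -4.26325641e-14]
0 cup top L,R,T,B [np.float64(108.0), np.float64(473.0), np.float64(393.0), np.float64(559.0)] flange top T 153.0 180.0 400.0 flange bot T 117.0 182.0
1 cup top L,R,T,B [np.float64(107.0), np.float64(473.0), np.float64(402.0), np.float64(568.0)] flange top T 160.0 179.0 401.0 flange bot T 123.0 182.0
2 cup top L,R,T,B [np.float64(106.0), np.float64(474.0), np.float64(411.0), np.float64(576.0)] flange top T 166.0 179.0 401.0 flange bot T 129.0 181.0
3 cup top L,R,T,B [np.float64(105.0), np.float64(475.0), np.float64(420.0), np.float64(585.0)] flange top T 172.0 178.0 402.0 flange bot T 135.0 181.0
4 cup top L,R,T,B [np.float64(104.0), np.float64(476.0), np.float64(429.0), np.float64(593.0)] flange top T 178.0 178.0 402.0 flange bot T 141.0 180.0
6 cup top L,R,T,B [np.float64(102.0), np.float64(479.0), np.float64(448.0), np.float64(611.0)] flange top T 191.0 177.0 403.0 flange bot T 153.0 180.0
```

View pics/ov21.png

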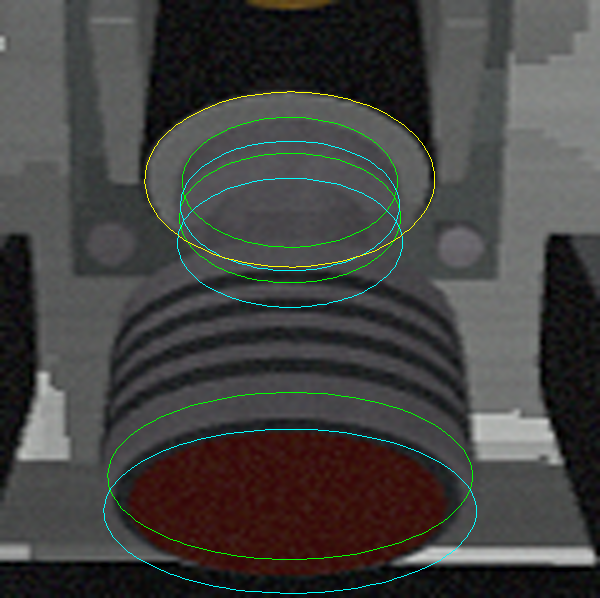

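Request:
{"name": "send_rows", "arguments": {
  "rows": [
    [0, 0, -0.1, 0, 0, 0],
    [0, 0, -0.3, 0, 0, 0],
    [0, 0, -0.5, 0, 0, 0],
    [0, 0, -0.7, 0, 0, 0],
    [0, 0, -0.9, 0, 0, 0],
    [0, 0, -0.9, 0, 0, 0],
    [0, 0, -0.9, 0, 0, 0],
    [0, 0, -0.7, 0, 0, 0]
  ]
}}

```text
clock: 21.72
position: [565.9, -6.3, 228.9]
orientation: [3.139, -0.058, -0.022]
ft_force: [0.1, -0.5, 0.2]
grip_width: 0.654
```

Run:
```python
from st import *
rep()
C=cam("wrist");a=env.get_image("wrist");c=env.get_image("scene");b=env.get_image("side")
cv2.imwrite("pics/w22.png",cv2.resize(a[110:260,190:330],None,fx=4,fy=4,interpolation=cv2.INTER_CUBIC));cv2.imwrite("pics/sc22.png",cv2.resize(c[140:240,150:290],None,fx=5,fy=5,interpolation=cv2.INTER_CUBIC))
zh,_=target(0);m=np.array([586.3,-6.2,86]);print(proj(C,[m,m+42*zh]).round(1), proj(cam("scene"),[m,m+42*zh]).round(1),proj(cam("side"),[m,m+42*zh]).round(1))
cv2.imwrite("pics/si22.png",cv2.resize(b[150:250,150:290],None,fx=5,fy=5,interpolation=cv2.INTER_CUBIC))
```

```text
21.7167 [565.9  -6.3 228.9] F [ 0.1 -0.5  0.2] w 0.654
shift tool units [-0.704 -0.062  2.563] turn units [0.008 4.443 0.047]
TCP in mouth frame [ 53.38  -1.61 134.23]
[[258.4 165.7]
 [258.5 191.8]] [[212.2 188. ]
 [217.2 172.7]] [[218.1 198.7]
 [218.5 186.5]]
```

View pics/w22.png

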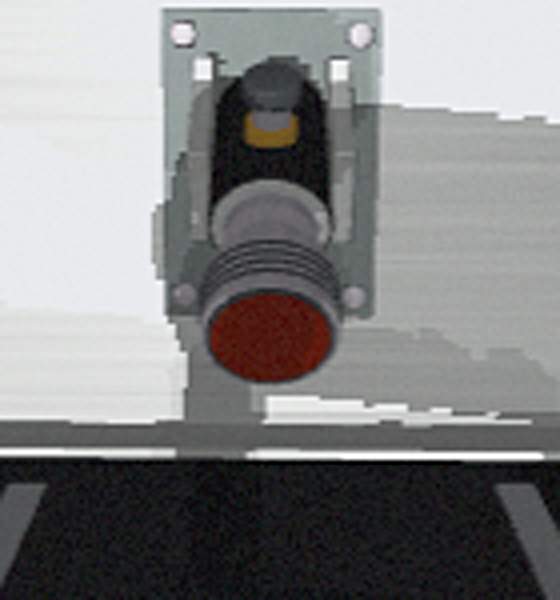

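View pics/sc22.png

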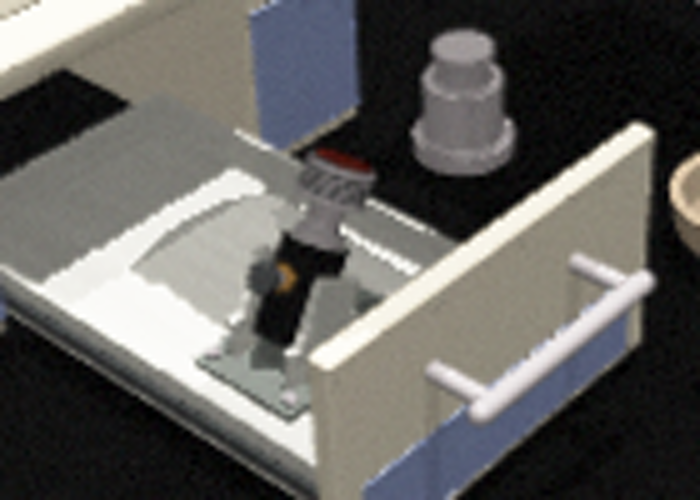

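Request:
{"name": "send_rows", "arguments": {
  "rows": [
    [0, 0, 0, 0, -0.55, 0],
    [0, 0, 0, 0, 0, -0.8],
    [0, 0, 0, 0, 0, -1],
    [0, 0, 0, 0, 0, -1],
    [0, 0, 0, 0, 0, -1],
    [0, 0, 0, 0, 0, -1],
    [0, 0, 0, 0, 0, -1],
    [0, 0, 0, 0, 0, -1]
  ],
  "jaw": 0
}}

```text
clock: 22.53
position: [565.1, -6.2, 225.0]
orientation: [-3.141, 0.004, 0.695]
ft_force: [0.9, 0.7, 0.0]
grip_width: 0.0
```

Request:
{"name": "send_rows", "arguments": {
  "rows": [
    [0, 0, 0, 0, 0, -1],
    [0, 0, 0, 0, 0, -1],
    [0, 0, 0, 0, 0, -1],
    [0, 0, 0, 0, 0, -1],
    [0, 0, 0, 0, 0, -1],
    [0, 0, 0, 0, 0, -1],
    [0, 0, 0, 0, 0, -1],
    [0, 0, 0, 0, 0, -1]
  ]
}}

```text
clock: 23.2
position: [565.1, -6.2, 225.0]
orientation: [-3.139, 0.002, 1.533]
ft_force: [-0.0, -0.5, -0.4]
grip_width: 0.0
```

Run:
```python
from h import *
s=env.read_state();print(s["clock"],s["position"].round(1),s["orientation"].round(3),s["joint_positions"].round(2),s["grip_width"])
M=R.from_euler("xyz",s["orientation"]).as_matrix()
print((M.T@(np.array([595,200,229])-s["position"])/30).round(2))
```

```text
23.2 [565.1  -6.2 225. ] [-3.139e+00  2.000e-03  1.533e+00] [-0.12  0.4   1.48 -0.    1.27 -0.08] 0.00048172440527306906
[ 6.91  0.74 -0.15]
```

Request:
{"name": "send_rows", "arguments": {
  "rows": [
    [0.6, 0.1, 0, 0, 0, -0.1],
    [0.9, 0.1, 0, 0, 0, 0],
    [1, 0.1, 0, 0, 0, 0],
    [1, 0.1, 0, 0, 0, 0],
    [1, 0.1, 0, 0, 0, 0],
    [1, 0.1, 0, 0, 0, 0],
    [0.9, 0.1, 0, 0, 0, 0],
    [0.5, 0, 0, 0, 0, 0]
  ]
}}

```text
clock: 23.87
position: [593.3, 202.5, 224.5]
orientation: [-3.139, 0.002, 1.54]
ft_force: [-0.6, 0.0, -0.4]
grip_width: 0.001
```

Run:
```python
from h import *
s=env.read_state();print(s["clock"],s["position"].round(1),s["orientation"].round(3))
C=cam("wrist");cv2.imwrite("pics/w23.png",env.get_image("wrist"))
print(proj(C,[[532,157.5,108],[656,154.5,108],[594,156,108]]).round(0).tolist())
```

```text
23.8667 [593.3 202.5 224.5] [-3.139e+00  2.000e-03  1.540e+00]
[[200.0, 225.0], [316.0, 224.0], [258.0, 225.0]]
```

View pics/w23.png

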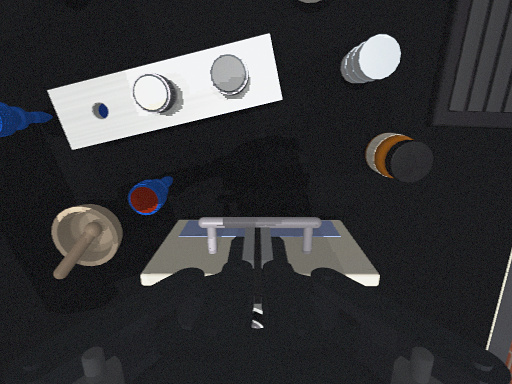

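Request:
{"name": "send_rows", "arguments": {
  "rows": [
    [0, 0, 0.4, 0, 0, 0],
    [0, 0, 0.8, 0, 0, 0],
    [0, 0, 0.8, 0, 0, 0],
    [0, 0, 0.8, 0, 0, 0],
    [0, 0, 0.8, 0, 0, 0],
    [0, 0, 0.8, 0, 0, 0],
    [0, 0, 0.5, 0, 0, 0],
    [0, 0, 0.2, 0, 0, 0]
  ]
}}

```text
clock: 24.58
position: [591.5, 198.6, 69.6]
orientation: [-3.136, 0.003, 1.538]
ft_force: [0.4, 0.1, -0.9]
grip_width: -0.005
```

Run:
```python
from h import *
s=env.read_state();print(s["clock"],s["position"].round(1),s["orientation"].round(3),s["ft_force"].round(1))
c=env.get_image("scene");cv2.imwrite("pics/sc24.png",cv2.resize(c[60:260,130:380],None,fx=3,fy=3,interpolation=cv2.INTER_CUBIC))
```

```text
24.5833 [591.5 198.6  69.6] [-3.136e+00  3.000e-03  1.538e+00] [ 0.4  0.1 -0.9]
```

View pics/sc24.png

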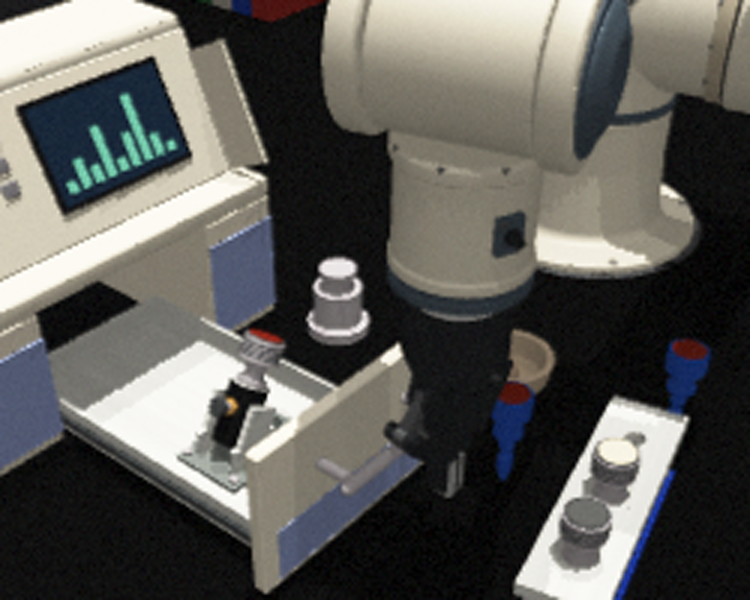

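Request:
{"name": "send_rows", "arguments": {
  "rows": [
    [-0.2, 0, 0, 0, 0, 0],
    [-0.3, 0, 0, 0, 0, 0],
    [-0.2, 0, 0, 0, 0, 0],
    [-0.2, 0, 0, 0, 0, 0],
    [-0.2, 0, 0, 0, 0, 0],
    [-0.3, 0, 0, 0, 0, 0],
    [-0.3, 0, 0, 0, 0, 0],
    [-0.3, 0, 0, 0, 0, 0]
  ]
}}

```text
clock: 25.3
position: [591.8, 138.9, 73.0]
orientation: [-3.141, 0.002, 1.538]
ft_force: [1.1, 3.8, 2.2]
grip_width: -0.002
```

Run:
```python
from h import *
s=env.read_state();print(s["clock"],s["position"].round(1),s["orientation"].round(3),s["ft_force"].round(1))
c=env.get_image("side");cv2.imwrite("pics/si25.png",cv2.resize(c[80:280,110:360],None,fx=3,fy=3,interpolation=cv2.INTER_CUBIC))
```

```text
25.3 [591.8 138.9  73. ] [-3.141e+00  2.000e-03  1.538e+00] [1.1 3.8 2.2]
```

View pics/si25.png

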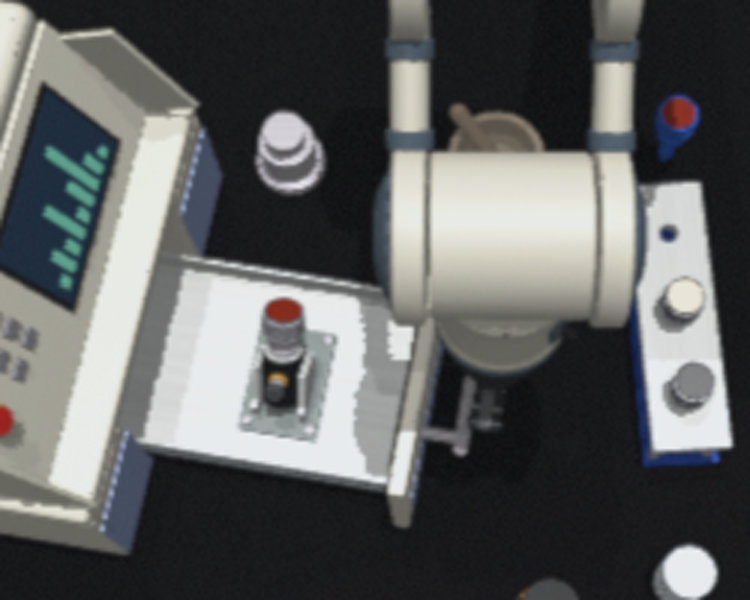

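Request:
{"name": "send_rows", "arguments": {
  "rows": [
    [-0.35, 0, 0, 0, 0, 0],
    [-0.5, 0, 0, 0, 0, 0],
    [-0.5, 0, 0, 0, 0, 0],
    [-0.5, 0, 0, 0, 0, 0],
    [-0.5, 0, 0, 0, 0, 0],
    [-0.5, 0, 0, 0, 0, 0],
    [-0.4, 0, 0, 0, 0, 0],
    [-0.3, 0, 0, 0, 0, 0]
  ]
}}

```text
clock: 26.02
position: [587.9, 31.8, 72.7]
orientation: [-3.14, 0.002, 1.538]
ft_force: [3.2, 3.8, -0.1]
grip_width: -0.002
```

Run:
```python
from h import *
s=env.read_state();print(s["clock"],s["position"].round(1),s["orientation"].round(3),s["ft_force"].round(1))
c=env.get_image("side");cv2.imwrite("pics/si26.png",cv2.resize(c[80:280,110:360],None,fx=3,fy=3,interpolation=cv2.INTER_CUBIC))
```

```text
26.0167 [587.9  31.8  72.7] [-3.140e+00  2.000e-03  1.538e+00] [ 3.2  3.8 -0.1]
```

View pics/si26.png

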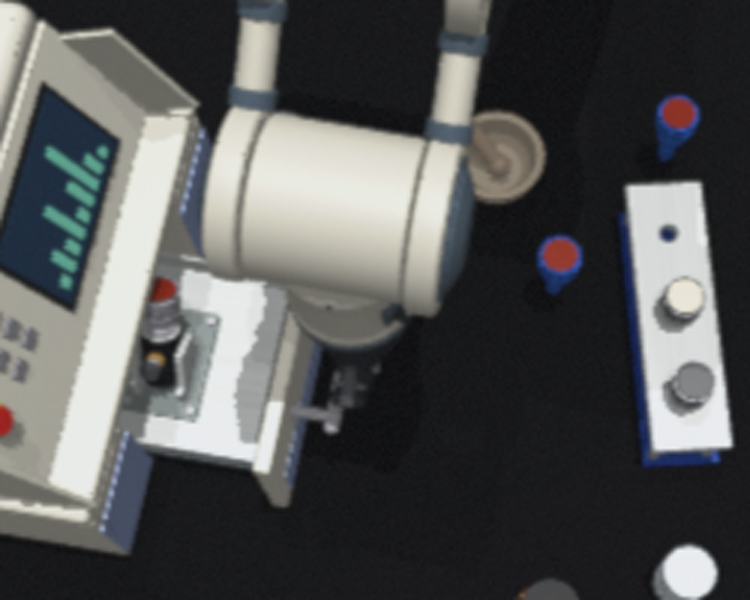

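Run:
```python
from h import *
c=env.get_image("scene");cv2.imwrite("pics/sc26.png",cv2.resize(c[0:240,60:360],None,fx=2.5,fy=2.5,interpolation=cv2.INTER_CUBIC))
```

```text
(no output)
```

View pics/sc26.png

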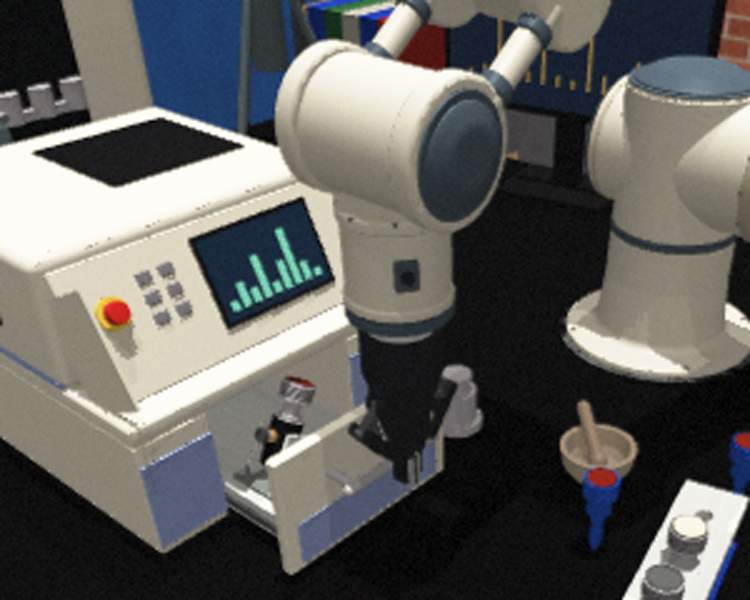

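Run:
```python
from h import *
S=cam("side");N=cam("scene")
print(tri([(N,(60+345/2.5,130/2.5)),(S,(110+228/3,80+190/3))]))
print(tri([(N,(60+300/2.5,110/2.5)),(S,(110+228/3,80+190/3))]))
# spectrometer points: console top front edge of tall part; fin tip
print("fin",tri([(N,(130+225/3,60+40/3)),(S,(110+112/3,80+30/3))]),tri([(N,(130+265/3,60+160/3)),(S,(110+200/3,80+103/3))]))
```

```text
(array([576.70645273, -36.86751321, 412.58846951]), [array([-3.001689  ,  0.62507286]), array([ 2.51291296, -2.13366268])])
(array([598.94440113, -40.77662838, 435.66160962]), [array([ 4.55607543, -1.10880128]), array([-3.64962044,  3.43523141])])
fin (array([ 412.4518978 , -178.62331158,  290.91423704]), [array([-0.87154357,  0.19647921]), array([ 0.81686938, -0.69116242])]) (array([ 417.05239711, -129.20960166,  191.01452503]), [array([ 0.04871568, -0.01170561]), array([-0.04355869,  0.03724391])])
```

Request:
{"name": "send_rows", "arguments": {
  "rows": [
    [-0.3, 0, 0, 0, 0, 0],
    [-0.3, 0, 0, 0, 0, 0],
    [-0.3, 0, 0, 0, 0, 0],
    [-0.3, 0, 0, 0, 0, 0],
    [-0.3, 0, 0, 0, 0, 0],
    [-0.3, 0, 0, 0, 0, 0],
    [-0.3, 0, 0, 0, 0, 0],
    [-0.2, 0, 0, 0, 0, 0]
  ]
}}

```text
clock: 26.78
position: [585.5, -37.0, 72.8]
orientation: [-3.14, 0.002, 1.538]
ft_force: [-0.2, 3.6, -1.5]
grip_width: 0.002
```

Run:
```python
from h import *
s=env.read_state();print(s["clock"],s["position"].round(1),s["orientation"].round(3),s["ft_force"].round(1))
c=env.get_image("side");cv2.imwrite("pics/si27.png",np.hstack([cv2.resize(c[80:280,130:260],(390,600)),cv2.resize(env.get_image("scene")[60:260,90:220],(390,600))]))
```

```text
26.7833 [585.5 -37.   72.8] [-3.140e+00  2.000e-03  1.538e+00] [-0.2  3.6 -1.5]
```

View pics/si27.png

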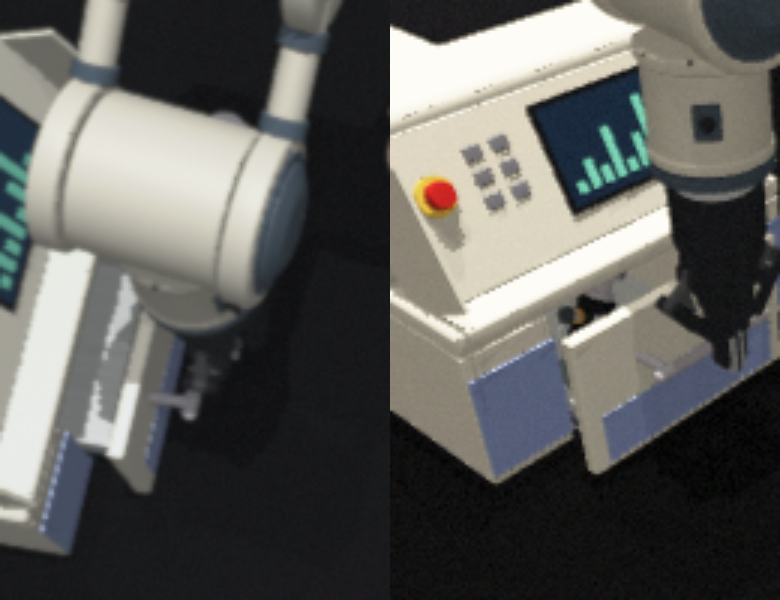

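Request:
{"name": "send_rows", "arguments": {
  "rows": [
    [-0.2, 0, 0, 0, 0, 0],
    [-0.2, 0, 0, 0, 0, 0],
    [-0.2, 0, 0, 0, 0, 0],
    [-0.2, 0, 0, 0, 0, 0],
    [-0.1, 0, 0, 0, 0, 0],
    [-0.1, 0, 0, 0, 0, 0],
    [-0.1, 0, 0, 0, 0, 0],
    [-0.1, 0, 0, 0, 0, 0]
  ]
}}

```text
clock: 27.55
position: [584.8, -72.0, 73.0]
orientation: [-3.14, 0.002, 1.539]
ft_force: [2.4, 3.5, 0.0]
grip_width: -0.004
```

```bash
cat > dl.py <<'E'
import sys
from h import *
s=env.read_state();print(s["clock"],s["position"].round(1),s["ft_force"].round(1))
c=env.get_image("side");cv2.imwrite(f"pics/si{sys.argv[1]}.png",np.hstack([cv2.resize(c[80:280,130:260],(390,600)),cv2.resize(env.get_image("scene")[60:260,90:220],(390,600))]))
E
python3 dl.py 28
```

```text
27.55 [584.8 -72.   73. ] [2.4 3.5 0. ]
```

View pics/si28.png

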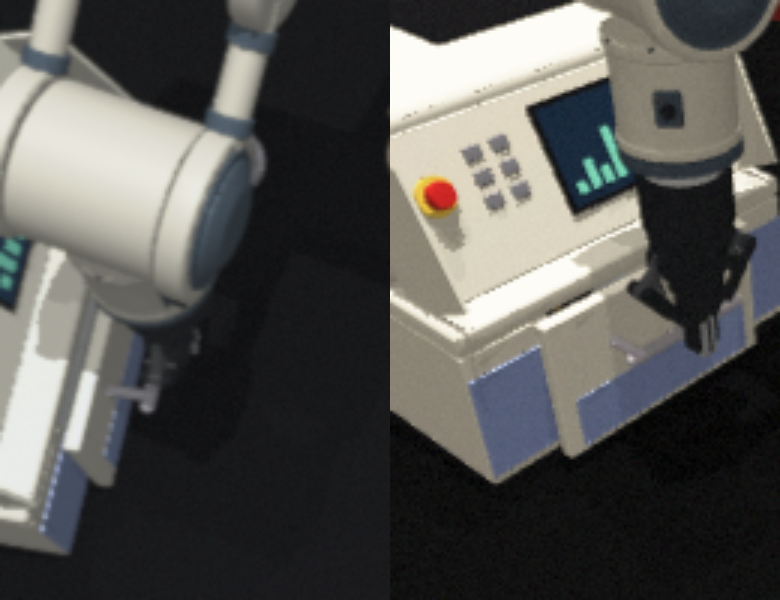

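Request:
{"name": "send_rows", "arguments": {
  "rows": [
    [-0.07, 0, 0, 0, 0, 0],
    [-0.07, 0, 0, 0, 0, 0],
    [-0.07, 0, 0, 0, 0, 0],
    [-0.07, 0, 0, 0, 0, 0],
    [-0.04, 0, 0, 0, 0, 0],
    [-0.04, 0, 0, 0, 0, 0],
    [0, 0, 0, 0, 0, 0],
    [0, 0, 0, 0, 0, 0]
  ]
}}

```text
clock: 28.32
position: [584.2, -80.4, 72.9]
orientation: [-3.14, -0.001, 1.538]
ft_force: [2.5, 23.2, 1.9]
grip_width: 0.002
```

```bash
python3 dl.py 29
```

```text
28.3167 [584.2 -80.4  72.9] [ 2.5 23.2  1.9]
```

View pics/si29.png

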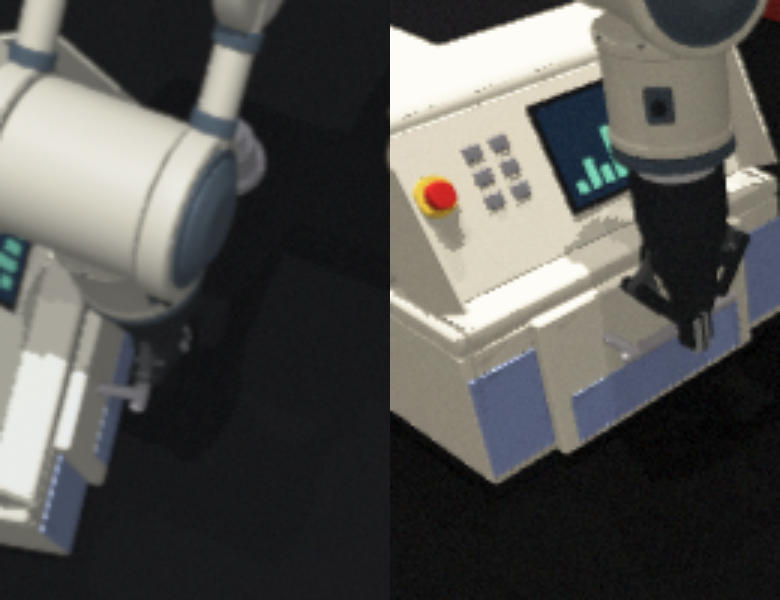

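Request:
{"name": "send_rows", "arguments": {
  "rows": [
    [0.2, 0, 0, 0, 0, 0],
    [0.5, 0, 0, 0, 0, 0],
    [0.8, 0, 0, 0, 0, 0],
    [0.9, 0, 0, 0, 0, 0],
    [0.9, 0, 0, 0, 0, 0],
    [0.9, 0, 0, 0, 0, 0],
    [0.6, 0, 0, 0, 0, 0],
    [0.3, 0, 0, 0, 0, 0]
  ]
}}

```text
clock: 29.08
position: [589.1, 72.2, 72.7]
orientation: [-3.14, 0.002, 1.54]
ft_force: [-0.4, -0.4, 0.9]
grip_width: 0.005
```

Request:
{"name": "send_rows", "arguments": {
  "rows": [
    [0, 0, -0.4, 0, 0, 0],
    [0, 0, -0.8, 0, 0, 0],
    [0.5, 0, -0.9, 0, 0, 0],
    [0.6, 0, -0.9, 0, 0, 0],
    [0.6, 0, -0.9, 0, 0, 0],
    [0.6, 0, -0.6, 0, 0, 0],
    [0.3, 0, -0.3, 0, 0, 0],
    [0, 0, 0, 0, 0, 0]
  ]
}}

```text
clock: 29.75
position: [592.9, 149.6, 218.2]
orientation: [3.14, 0.001, 1.54]
ft_force: [-0.0, 1.0, 0.6]
grip_width: -0.0
```

Run:
```python
from h import *
s=env.read_state();print(s["clock"],s["position"].round(1),s["ft_force"].round(1))
a=env.get_image("side");b=env.get_image("scene")
cv2.imwrite("pics/si30.png",cv2.resize(a[100:280,50:250],None,fx=4,fy=3.3,interpolation=cv2.INTER_CUBIC));cv2.imwrite("pics/sc30.png",cv2.resize(b[30:280,20:350],None,fx=2.4,fy=2.4,interpolation=cv2.INTER_CUBIC))
S=cam("side");N=cam("scene")
```

```text
29.75 [592.9 149.6 218.2] [-0.   1.   0.6]
```

View pics/si30.png

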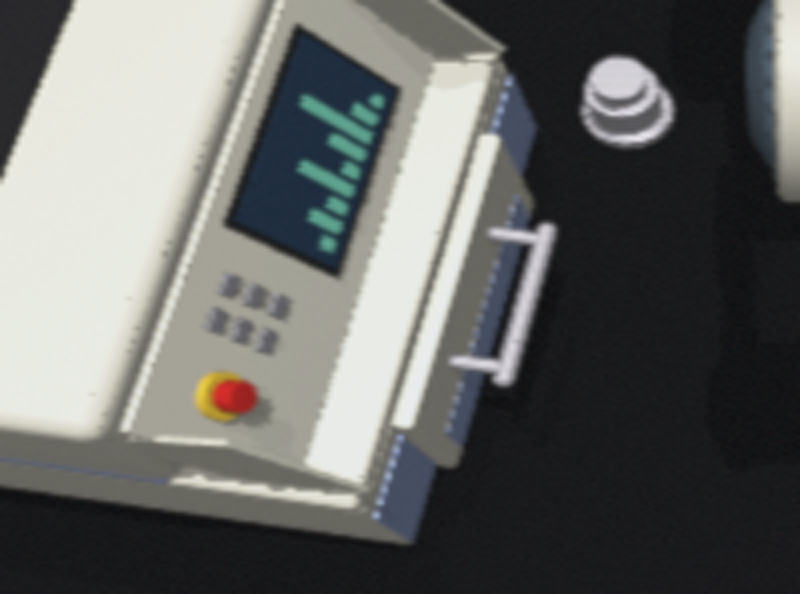

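View pics/sc30.png

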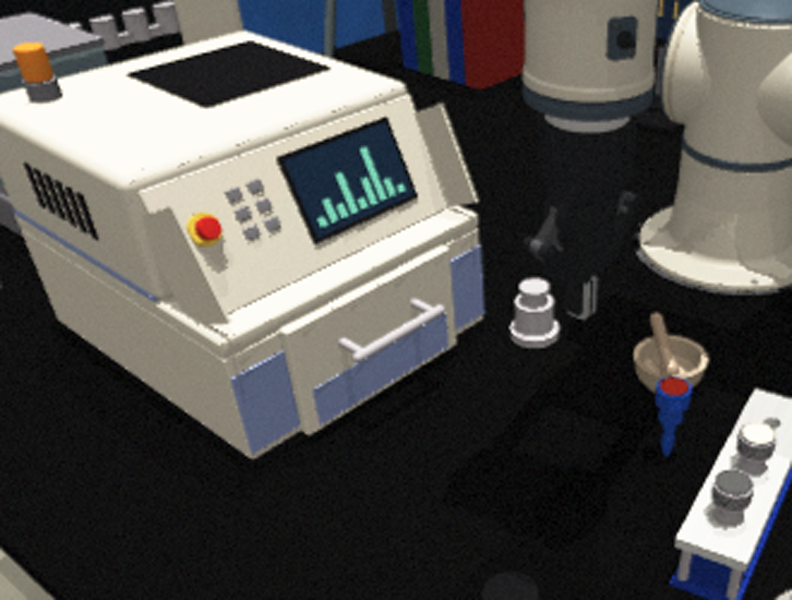

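Run:
```python
from h import *
S=cam("side");N=cam("scene")
si=lambda x,y:(50+x/4-.4,100+y/3.3-.4); sc=lambda x,y:(20+x/2.4-.4,30+y/2.4-.4)
for n,a,b,z in [("barA",si(547,232),sc(438,314),108),("barB",si(506,376),sc(362,353),108)]:
    print(n,atz(S,a,z).round(1),atz(N,b,z).round(1),tri([(S,a),(N,b)])[0].round(1))
# machine base front-right corner at bench & front face
for n,a,b in [("corner",si(411,543),sc(252,457))]: print(n,atz(S,a,0).round(1),atz(N,b,0).round(1),tri([(S,a),(N,b)])[0].round(1))
```

```text
barA [528.1 -96.2 108. ] [532.5 -90.6 108. ] [526.  -97.5 101.9]
barB [645.  -99.6 108. ] [ 637.5 -100.9  108. ] [643.8 -97.2 112.4]
corner [ 761.9 -158.1    0. ] [ 751.2 -172.7    0. ] [ 763.2 -152.7   19.3]
```

Run:
```python
from h import *
s=env.read_state();print(s["clock"],s["ft_force"].round(1));print(env.hand_in())
```

```text
29.85 [-0.8  0.3 -1.2]
the job is handed in; nothing more can be done
None
```

The red-brown carrier is in the inclined holder and the drawer is shut. I handed the job in at about 30 s. `hand_in` gave no verdict, so these are my own checks.

**What I did**
- **Grasp:** I took the carrier with the red-brown pellet in a steel cup from the rack place nearest the robot. The blue look-alikes were left alone.
- **First close missed:** the fingers pressed on the cup's top with 41 N, because the fingertips sit about 20–25 mm farther back than the stated tool frame. I regripped lower from what the pictures showed.
- **Insertion:** I slid the shank in until joint 5 reached its 0.12 rad limit, with about 6 mm left to go. I let go, regripped with the tool nearly upright, and pushed the carrier home along the bore.
- **Drawer:** I pushed the handle bar with closed fingers at about 3.5 N. At the end it was moving under 0.1 m/s.

**Last checks**
- **Seating:** the carrier met a hard stop, with the push rising to about 56 N for only 0.4 mm of travel. The flange looks flush on the mouth in the pictures. I could not read the plunger directly; its place in the groove is inferred from the seating.
- **Drawer:** it met a hard stop at about 23 N after roughly 253 mm of travel, and the panel looks flush.
- **Bench:** the other two carriers were still in the rack, and the arm had pulled clear with about 1 N on the sensor.

**What disagreed**
- The cup's top edge in the wrist image suggested the carrier was about 2 mm out, while the flange edge fitted 0 to 1 mm.
- The camera estimate of the bar's distance from the machine was about 54 mm where 49 mm was expected. That is within the error of that measurement, and I relied on the hard stop instead.

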